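# Index the repair holder and press the chassis to its sprung fence

### The arm

A 6-joint arm with a two-finger parallel gripper is mounted at the origin on the work surface. World frame = base frame: x ahead of the robot, y to its left, z up, the work surface at z = 0. Lengths are in mm, angles in degrees, forces in N, time in s.
With the tool pointing down it reaches from about 300 to 850 mm from the base axis. Payload 4.2 kg.
Tool frame: the origin (TCP) lies on the centre line of the jaws, within the pads' length; the fingertips stand 14 mm ahead of it and the grasp point (between the pads) lies 5 mm behind it; x points along the fingers, y is the direction in which the jaws open and shut, and the axes are right-handed (so a half turn about x gives the same grasp; the last joint's range is limited). The gripper opens to 91 mm and grips with 3 to 60 N. Pads are 32 mm wide; open, the fingers measure 118 mm over their backs; the gripper's body (76 mm by 178 mm) begins 60 mm behind the grasp point.
Start: joints at [70.989, 18.312, 89.639, -0, 72.044, -1.146], TCP at [176.396, 547.29, 227.976] pointing down, gripper open.
Joint ranges: [-177.97, 177.97], [-48.28, 115.42], [12.27, 149.76], [-77.06, 257.06], [2.81, 150.46], [-146.56, 146.56]. Speed limits (degrees/s): [147.25, 147.25, 180, 180, 180, 180].

### API

Orientations are given as [roll, pitch, yaw] about the fixed x, y, z axes, in that order (R = Rz(yaw) Ry(pitch) Rx(roll)).
In Python, from workcell import readout, optics, env gives the robot as it stands.
- The arm moves only by the shell command python3 -m creep 'ROWS' [OPENING] [FORCE]. ROWS is JSON, a list of rows, each an object with "translation": the shift along the world's x, y, z in cm, a list of three; "delta_rot": the turn, a rotation vector about the world's x, y, z in rad, a list of three. In form: [{"translation": [dx, dy, dz], "delta_rot": [rx, ry, rz]}, ...]. A call has 1 to 5 rows; each row shifts and turns the commanded pose from where the row before left it; what a row does not reach is not made up. A row lasts 1/12 s, in which the tool goes at most 41.7 mm and 7.16 degrees, less where a joint would pass 70% of its speed; a pose out of reach is approached as far as the arm can. A call with a gripper value outside its range is refused whole. OPENING is the gripper's target within -1 to 1 (fully open at 1, half-way at 0, shut at -1), set as the call begins (- or left out, the last holds). The fingers move at their own pace and stop on an object; FORCE is the grip in N (left out, the last holds). Time passes only in rows, so rows that do not move let the fingers close. It gives the time, the measured TCP pose, the force and the opening at its end, in the units of the state.
- readout.state(): the state, without advancing time (a new reading comes with each control period).
- optics.grab_frame(name): name is "scene" or "top" or "wrist"; returns (picture, depth): 400x640x3 uint8, red, green, blue; 400x640 float32, mm along the optical axis (not along the pixel's ray), 0 where there is no reading.
- optics.camera_params(name): a dict with "mtx" (3x3 intrinsics, pixels), "R" (3x3) and "t" (3): a world point X has camera coordinates R X + t. Camera axes: x right, y down, z forward; pixel columns grow to the right and rows downward; lengths in mm; the calibration is good to about 2 mm. A picture is of the moment at which its call begins: read the wrist's pose just before it. camera_params takes no time and is no camera call; for the wrist camera it gives the pose at the moment of the call.
- env.job_done(): hands the job in, once; it reports no verdict.
The state is a dict: "time_s": time; "qpos": joint angles; "qvel": joint speeds; "effort": joint torques, N m; "ee_pos": TCP position; "ee_rot": TCP orientation; "force": force on the tool from outside, world axes, zero at the start; "torque": the same for the moment, N m; "gripper_width": finger opening in mm.
Only numpy, scipy, OpenCV 4.12 (cv2) and the standard library are available. Lean on these libraries where they do the work, as an engineer would, in place of code of your own. Each camera call takes 0.05 s, during which the arm holds its last target.

### The job

Turn the disc of the rotary repair holder (it has an upright knob for this) counter-clockwise, seen from above, until it drops into its catch a quarter turn on. Then slide the phone chassis lying on the disc flush against the sprung fence and press it there steadily with about 9 newtons (the fence pushed back about half its travel, never to its end), as a third hand for the technician. Keep the chassis flat on the disc, leave the other things alone, and finish while still pressing.

Things in the scene. Friction and masses are not known exactly. Their poses are not given: they have to be found in the camera images.
- holder: The fixed grey foot of the rotary holder (bolted to the bench), 190 mm across. Origin on the bench at the turning axis. Its +x axis points where the fence will be, seen from the turning axis, once the disc is in its catch; z up.
- turn (a joint): Angle of the disc on its foot, rad, growing counter-clockwise seen from above. 0: fence towards the foot's -y; 1.571: in the catch (fence towards its +x). Starts within 0.25 of 0; stops at -0.6 and 1.85. Light friction (0.08 N m). The only catch, at 1.571, is a spring ball that rim pins ride over (about 0.5 N m, within 0.15 rad of it); it then centres the disc and holds about 0.4 N m.
- knob (a point): Centre of the top of the knob: upright, round, bare steel, 18 mm in diameter, fixed to the disc 105 mm from the turning axis, towards the foot's +x at turn 0; 40 mm tall above the disc's top face (its lowest 10 mm a darker stem 11 mm thick). Seen along the fence's pressing direction it is 90 degrees to the left of the fence.
- disc_centre (a point): Centre of the disc's top face, on the turning axis, 45 mm above the bench. The disc is 240 mm in diameter, 12 mm thick aluminium with a black rubber top; it carries the knob, the fence and behind the fence a steel guide block.
- fence: The sprung fence: an aluminium bar 110 mm long, 10 mm thick, from 1 to 19 mm above the disc's top face. Origin in its pressing face, at mid length, level with the disc's top face; +x is the pressing direction (away from the turning axis, the way it yields), y along the bar. When free, the face is 45 mm from the turning axis. It slides back along +x against springs of 1.0 N per mm, no preload.
- fence_travel (a joint): How far the fence is pushed back, m: 0 free, 0.018 end of its travel, when the bar's back meets the dark steel guide block (110 mm long, 31 mm above the disc's top). 0.009 means 9 N.
- chassis: The open phone chassis: a flat aluminium tray 68 mm (x) by 140 mm (y) by 14 mm (z) with a battery and a green board in it, about 0.16 kg, lying loose on the disc. Origin in the centre of its underside. Its +x long side roughly faces the fence at the start (up to 0.35 rad askew), its middle 23 to 43 mm from it.
- driver: Grey-handled screwdriver, 160 mm long, lying on the bench; leave it alone. Origin under it, x along it.
- screw_dish: Small steel bowl 70 mm across, 25 mm tall, on the bench; leave it alone. Origin in the centre of its foot.
- cleaner: White bottle 44 mm across, 110 mm tall, on the bench; leave it alone. Origin in the centre of its foot.
- battery: Black battery slab 50 by 85 by 6 mm, flat on the bench; leave it alone. Origin in the centre of its underside.

How it is judged:
By the outcome, as a careful person would: the job done as asked, in the order asked, and still so for the second after the job is handed in, while the arm keeps its last pose, push and grip.
It also fails if it takes over 56 s, if anything falls off the work surface, if the arm or the gripper's body presses on something with over 40 N, if the wrist force passes 120 N, or if a joint passes its speed limit or range.

## Working session

There is one attempt and no reset: what is moved stays moved. The work goes in short steps, Python scripts to look and compute and a shell command to move; the robot and the scene stay as the last step left them, time stands still between calls to the robot, and variables do not carry over. Pictures are saved under pics/ and viewed, and the job is handed in when it is done.

```bash
ls; mkdir -p pics; python3 - <<'E'
from workcell import readout, optics
import cv2
print(readout.state())
for n in ("scene","top"):
    p,d=optics.grab_frame(n); cv2.imwrite(f"pics/{n}0.png",p[:,:,::-1])
    c=optics.camera_params(n); print(n,c)
E
```

```text
pics
{'time_s': 0.0, 'qpos': array([ 7.09903959e+01,  1.83505518e+01,  8.97067878e+01, -2.73209481e-03,
        7.20429925e+01, -1.14526916e+00]), 'qvel': array([ 0.01525241,  0.00487013, -0.01612012,  0.05712547,  0.07953173,
       -0.01215998]), 'effort': array([-2.04938013e-03, -4.12467742e+01, -2.31966573e+01,  7.28021446e-02,
        4.57935117e-02, -1.47830319e-04]), 'ee_pos': array([176.23942631, 546.81876634, 227.12858853]), 'ee_rot': array([ -89.66225133,   89.89963423, -107.52574172]), 'force': array([-0.71028196,  0.39041546,  1.0791944 ]), 'torque': array([ 0.02016193, -0.05223341,  0.01548295]), 'gripper_width': 91.29192612407151}
scene {'mtx': array([[393.24112704,   0.        , 314.88328711],
       [  0.        , 393.24112704, 192.13977051],
       [  0.        ,   0.        ,   1.        ]]), 'R': array([[-0.13034229,  0.99138855, -0.01263454],
       [ 0.82305823,  0.10108852, -0.55888842],
       [-0.55279837, -0.08324576, -0.82914661]]), 't': array([  87.6816457 , -430.20465062, 1447.90818126])}
top {'mtx': array([[361.93447925,   0.        , 321.48649614],
       [  0.        , 361.93447925, 200.14034744],
       [  0.        ,   0.        ,   1.        ]]), 'R': array([[-0.00204534, -0.99999645,  0.00170745],
       [-0.98198864,  0.00168591, -0.18893242],
       [ 0.18892887, -0.00206313, -0.98198861]]), 't': array([ 22.75363946, 627.45147193, 747.46470833])}
```

View pics/top0.png

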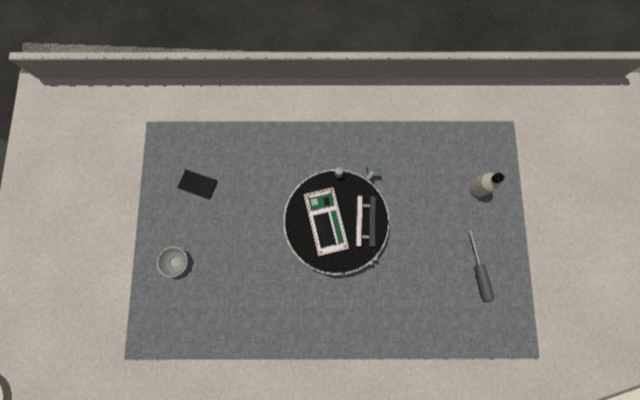

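View pics/scene0.png

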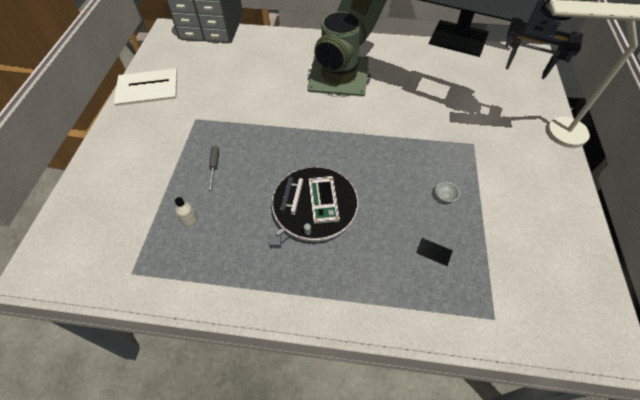

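The disc is at about (337,222) in the top view. The fence is to its right (-y), the knob is at the top (+x, about (339,172)), and the chassis is left of the fence. I'll zoom in next.

```bash
cat > h.py <<'E'
import numpy as np, cv2
from workcell import readout, optics
def ray(c,uv,z):
    K,R,t=c["mtx"],np.array(c["R"]),np.array(c["t"])
    d=R.T@np.linalg.inv(K)@np.array([uv[0],uv[1],1.]); o=-R.T@t
    return o+d*(z-o[2])/d[2]
def proj(c,X):
    p=c["mtx"]@(np.array(c["R"])@np.array(X,float)+c["t"]); return p[:2]/p[2]
def cloud(c,d):
    v,u=np.mgrid[:d.shape[0],:d.shape[1]]
    K=c["mtx"]; P=np.stack([(u-K[0,2])/K[0,0]*d,(v-K[1,2])/K[1,1]*d,d],-1)
    return (P-c["t"])@np.array(c["R"])
E
python3 - <<'E'
from h import *
c=optics.camera_params("top"); p,d=optics.grab_frame("top")
np.save("top_p.npy",p);np.save("top_d.npy",d)
P=cloud(c,d)
x0,y0,x1,y1=275,160,400,285
cv2.imwrite("pics/topz.png",cv2.resize(p[y0:y1,x0:x1,::-1],None,fx=4.8,fy=4.8,interpolation=cv2.INTER_CUBIC))
print(c["R"].T@-c["t"])
# disc rim: dark rubber mask via height 40..50
m=((P[...,2]>38)&(P[...,2]<52)&(d>0)).astype(np.uint8); m[:,:270]=0;m[:,410:]=0;m[:150]=0;m[300:]=0
print(m.sum(), np.median(P[...,2][m>0]))
pts=P[m>0][:,:2].astype(np.float32)
print(cv2.minEnclosingCircle(pts))
for lo,hi,n in((75,95,"knob"),(68,80,"guide"),(56,67,"fence/chassis")):
    k=(P[...,2]>lo)&(P[...,2]<hi)&(d>0); k[:,:270]=0;k[:,410:]=0;k[:150]=0;k[300:]=0
    nn,l,s,ce=cv2.connectedComponentsWithStats(k.astype(np.uint8))
    for i in range(1,nn):
        if s[i,4]>5:
            q=P[l==i]; print(n,s[i],ce[i],q.mean(0),cv2.minAreaRect(q[:,:2].astype(np.float32)))
E
```

```text
[474.97909423  23.23784686 852.50890345]
6332 43.993678360380535
((593.2914428710938, -18.15281867980957), 130.99464416503906)
knob [335 167   8   9  56] [338.57142857 171.25      ] [687.58952496 -16.06779999  83.24979208] ((688.5699462890625, -15.861753463745117), (15.553117752075195, 16.975387573242188), 89.77135467529297)
guide [335 173   7   4  11] [338. 175.] [681.41845574 -15.15985672  74.43835502] ((681.8453979492188, -14.841904640197754), (13.8814697265625, 3.5517947673797607), 78.80809020996094)
fence/chassis [335 175   7   3   9] [337.44444444 176.44444444] [681.79614032 -14.5644556   60.34465066] ((681.7072143554688, -15.637228012084961), (13.783876419067383, 3.598189115524292), 85.83020782470703)
fence/chassis [309 188  31  27 181] [324.39779006 199.51933702] [629.39252968  15.0479597   57.42672793] ((620.3547973632812, 18.74240493774414), (60.79259490966797, 61.264896392822266), 13.6583890914917)
fence/chassis [304 193   9  13  29] [306.79310345 197.34482759] [634.30369771  54.44849917  57.87690777] ((633.1428833007812, 55.32136154174805), (14.64554500579834, 30.28075408
[... 943 characters left out ...]
5546875, 39.32030487060547), (65.74886322021484, 2.6789169311523438), 14.123605728149414)
fence/chassis [331 219   5   6   9] [333.22222222 221.11111111] [580.71979063  -4.31539929  56.97822879] ((580.7056274414062, -4.484769821166992), (12.89393138885498, 5.22370719909668), 24.39725112915039)
fence/chassis [314 225   3   4   6] [314.83333333 226.33333333] [569.19352917  36.37601815  56.86104459] ((569.08154296875, 36.7140007019043), (7.028233051300049, 3.948146104812622), 27.195411682128906)
fence/chassis [317 224  32  32  90] [336.17777778 244.73333333] [528.70814891 -10.37981305  57.94814179] ((539.7660522460938, 2.593505859375), (54.87554931640625, 67.89391326904297), 13.786288261413574)
```

View pics/topz.png

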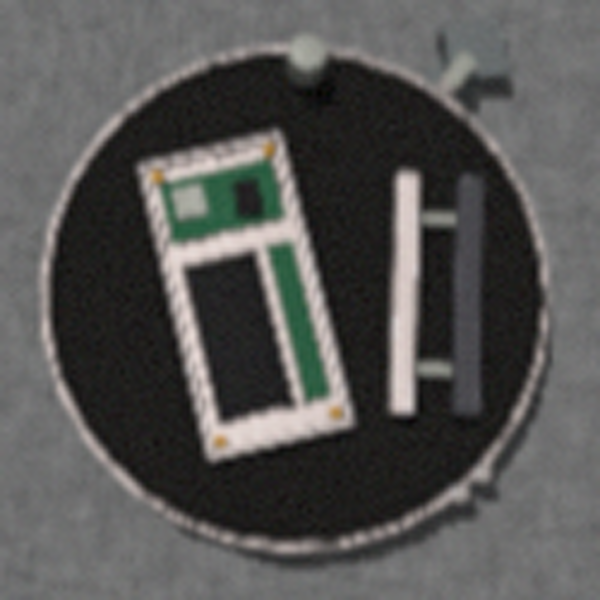

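```bash
python3 - <<'E'
from h import *
c=optics.camera_params("top"); p=np.load("top_p.npy"); d=np.load("top_d.npy"); P=cloud(c,d)
hsv=cv2.cvtColor(p,cv2.COLOR_RGB2HSV)
dark=(p.max(2)<45).astype(np.uint8); dark[:,:275]=0;dark[:,400:]=0;dark[:160]=0;dark[285:]=0
cs,_=cv2.findContours(dark,cv2.RETR_EXTERNAL,cv2.CHAIN_APPROX_NONE)
k=max(cs,key=cv2.contourArea)
w=np.array([ray(c,q[0],45)[:2] for q in k])
ctr=np.array([590,-17.])
for _ in range(5):
    r=np.linalg.norm(w-ctr,axis=1); med=np.median(r); s=w[abs(r-med)<4]
    A=np.c_[2*s,np.ones(len(s))]; x=np.linalg.lstsq(A,(s**2).sum(1),rcond=None)[0]; ctr=x[:2]
print("disc",ctr,np.sqrt(x[2]+ctr@ctr),len(s))
z=lambda u,v:(275+(u+.5)/4.8-.5,160+(v+.5)/4.8-.5)
kn=ray(c,z(308,48),85);print("knob",kn,np.linalg.norm(kn[:2]-ctr),np.degrees(np.arctan2(kn[1]-ctr[1],kn[0]-ctr[0])))
f=[ray(c,z(*q),64) for q in((393,172),(390,414),(422,172),(416,414))]
for q in f: print("fence",q)
for q in ((138,162),(278,128),(355,422),(210,462)): print("ch",ray(c,z(*q),59))
s=readout.state();print(s["time_s"])
E
```

```text
disc [584.35763879 -11.05960593] 112.4736733923257 280
knob [690.84315374 -16.45836434  85.        ] 106.6222841913773 -2.9023801515552647
fence [637.20324292 -56.28142654  64.        ]
fence [525.71127016 -52.66221188  64.        ]
fence [637.18047479 -69.72371157  64.        ]
fence [525.68855871 -64.39836427  64.        ]
ch [643.19865074  62.16471166  59.        ]
ch [659.37211671  -3.3140936   59.        ]
ch [522.45488066 -37.18720423  59.        ]
ch [504.63360961  28.61438647  59.        ]
0.15
```

```bash
python3 - <<'E'
from h import *
from scipy.spatial.transform import Rotation as R
s=readout.state();M=R.from_euler('xyz',s["ee_rot"],degrees=True).as_matrix();print(M.round(3))
print("jaw yaw",np.degrees(np.arctan2(M[1,1],M[0,1])),s["ee_pos"])
print((np.array([690,-16.2,150])-s["ee_pos"])/10)
c=optics.camera_params("top"); d=np.load("top_d.npy"); P=cloud(c,d)
for (u,v) in((373,170),(376,174),(370,176),(366,180)): print(P[v,u].round())
E
```

```text
[[-0.     0.307  0.952]
 [-0.001  0.952 -0.307]
 [-1.    -0.001 -0.   ]]
jaw yaw 72.13629474431895 [176.28183163 546.95151674 227.30961156]
[ 51.37181684 -56.31515167  -7.73096116]
[ 707. -101.   25.]
[ 697. -108.   24.]
[687. -91.  43.]
[678. -81.  43.]
```

```bash
python3 -m creep '[{"translation":[2,-2.3,0],"delta_rot":[0,0,-0.12]},{"translation":[2.1,-2.35,0],"delta_rot":[0,0,-0.12]},{"translation":[2.1,-2.35,0],"delta_rot":[0,0,-0.12]},{"translation":[2.1,-2.35,0],"delta_rot":[0,0,-0.12]},{"translation":[2.1,-2.35,0],"delta_rot":[0,0,-0.12]}]' 0 10
python3 -m creep '[{"translation":[2.1,-2.35,0],"delta_rot":[0,0,-0.12]},{"translation":[2.1,-2.35,0],"delta_rot":[0,0,-0.12]},{"translation":[2.1,-2.35,0],"delta_rot":[0,0,-0.12]},{"translation":[2.1,-2.35,0],"delta_rot":[0,0,-0.12]},{"translation":[2.1,-2.35,0],"delta_rot":[0,0,-0.12]}]'
python3 -m creep '[{"translation":[2.1,-2.35,0],"delta_rot":[0,0,-0.12]},{"translation":[2.1,-2.35,0],"delta_rot":[0,0,-0.12]},{"translation":[2.1,-2.35,0],"delta_rot":[0,0,-0.12]},{"translation":[2.1,-2.35,0],"delta_rot":[0,0,-0.12]},{"translation":[2.1,-2.35,0],"delta_rot":[0,0,-0.12]}]'
python3 -m creep '[{"translation":[2.1,-2.35,0],"delta_rot":[0,0,-0.12]},{"translation":[2.1,-2.35,0],"delta_rot":[0,0,-0.12]},{"translation":[2.1,-2.35,0],"delta_rot":[0,0,-0.12]},{"translation":[2.1,-2.35,0],"delta_rot":[0,0,-0.12]},{"translation":[2.1,-2.35,-1]}]'
```

```text
time_s: 0.57
ee_pos: [281.0, 429.0, 227.7]
ee_rot: [-55.9, 90.0, -108.4]
force: [0.0, -0.6, 0.6]
gripper_width: 61.0
time_s: 0.98
ee_pos: [386.0, 311.4, 227.8]
ee_rot: [-45.6, 90.0, -132.6]
force: [0.7, 0.2, 0.3]
gripper_width: 46.0
time_s: 1.4
ee_pos: [491.1, 193.9, 227.8]
ee_rot: [-40.7, 90.0, -162.1]
force: [-0.6, 0.2, -0.6]
gripper_width: 45.6invalid input
```

```bash
python3 -m creep '[{"translation":[2.2,-2.35,0],"delta_rot":[0,0,-0.12]},{"translation":[2.2,-2.35,0],"delta_rot":[0,0,-0.12]},{"translation":[2.2,-2.35,0],"delta_rot":[0,0,-0.12]},{"translation":[2.2,-2.35,0],"delta_rot":[0,0,-0.12]},{"translation":[2.2,-2.35,0],"delta_rot":[0,0,-0.12]}]'
python3 -m creep '[{"translation":[2.2,-2.35,-1],"delta_rot":[0,0,-0.12]},{"translation":[2.2,-2.35,-1],"delta_rot":[0,0,-0.12]},{"translation":[2.2,-2.35,-1],"delta_rot":[0,0,-0.12]},{"translation":[2.2,-2.2,-1],"delta_rot":[0,0,-0.12]},{"translation":[0,0,-1],"delta_rot":[0,0,0]}]'
python3 - <<'E'
from h import *
c=optics.camera_params("wrist"); s=readout.state(); p,d=optics.grab_frame("wrist")
cv2.imwrite("pics/w1.png",p[:,:,::-1]); np.save("w_p.npy",p);np.save("w_d.npy",d)
print(s["ee_pos"],s["ee_rot"],s["qpos"]); np.savez("w_c.npz",**c)
print(proj(c,[690,-16,85]),proj(c,[585,-10.5,45]))
E
```

```text
time_s: 1.82
ee_pos: [601.1, 76.4, 227.6]
ee_rot: [-19.4, 90.0, -175.1]
force: [0.4, -0.7, -0.4]
gripper_width: 45.5
time_s: 2.23
ee_pos: [691.7, -19.3, 176.1]
ee_rot: [134.2, 89.8, -49.1]
force: [0.4, 0.9, 0.3]
gripper_width: 45.7
[691.66984662 -19.29880932 176.14521373] [134.20801738  89.81606597 -49.08874125] [-2.48840179 30.66598613 77.14368161 -0.1404691  72.0640045  90.8514676 ]
[313.78643625 213.39902679] [315.0819056  302.39798598]
```

View pics/w1.png

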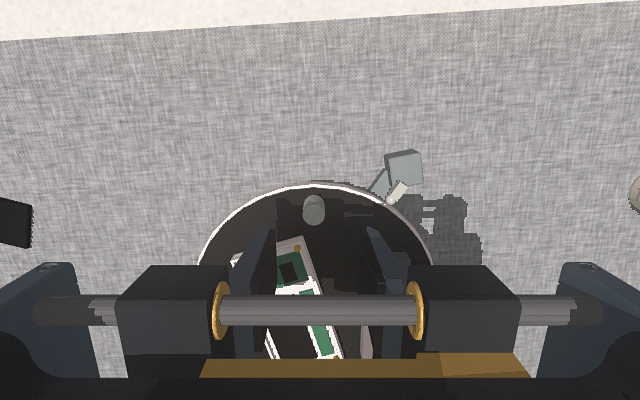

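The wrist view shows the knob at about (314,207), between the open jaws and ahead of them. The catch block is at about (404,168). I'll measure the knob top from depth.

```bash
python3 - <<'E'
from h import *
c=dict(np.load("w_c.npz")); d=np.load("w_d.npy");p=np.load("w_p.npy"); P=cloud(c,d)
k=(P[...,2]>80)&(P[...,2]<92)&(d>0); k[:,:290]=0;k[:,340:]=0;k[:180]=0;k[240:]=0
v,u=np.nonzero(k); print(u.min(),u.max(),v.min(),v.max(),len(u)); q=P[k]; print(q.min(0),q.max(0),q.mean(0))
print(cv2.minEnclosingCircle(q[q[:,2]>83.5][:,:2].astype(np.float32)))
# rim of the disc at z=45
w=P[(abs(P[...,2]-44)<2.5)&(d>0)&(p.max(2)<50)]
r=np.hypot(w[:,0]-585,w[:,1]+10.5); print(np.percentile(r,[90,98,99.5]))
bright=(p.min(2)>150)&(d>0)&(abs(P[...,2]-42)<5)
w=P[bright]; w=w[np.hypot(w[:,0]-585,w[:,1]+10.5)>112]
A=np.c_[2*w[:,:2],np.ones(len(w))]; x=np.linalg.lstsq(A,(w[:,:2]**2).sum(1),rcond=None)[0]; print(len(w),x[:2],np.sqrt(x[2]+x[:2]@x[:2]))
E
```

```text
302 324 203 225 393
[679.87200476 -23.90176968  80.09639757] [697.68957126  -6.66008204  86.32916404] [689.09642393 -15.50273025  83.44902964]
((688.4229736328125, -15.34790325164795), 8.431297302246094)
[107.87915182 113.65981325 114.81632805]
952 [567.33606697 -21.25211216] 135.97718549619884
```

```bash
python3 -m creep '[{"translation":[-0.27,0.38,-2],"delta_rot":[0,0,0]},{"translation":[0,0,-2.2],"delta_rot":[0,0,0]},{"translation":[0,0,-2.2],"delta_rot":[0,0,0]},{"translation":[0,0,-2.2],"delta_rot":[0,0,0]},{"translation":[0,0,-2],"delta_rot":[0,0,0]}]'
python3 -m creep '[{"translation":[0,0,0],"delta_rot":[0,0,0]},{"translation":[0,0,0],"delta_rot":[0,0,0]},{"translation":[0,0,0],"delta_rot":[0,0,0]},{"translation":[0,0,0],"delta_rot":[0,0,0]},{"translation":[0,0,0],"delta_rot":[0,0,0]}]' -1 10
python3 - <<'E'
from h import *
from scipy.spatial.transform import Rotation as R
s=readout.state();M=R.from_euler('xyz',s["ee_rot"],degrees=True).as_matrix()
print("jaw yaw",np.degrees(np.arctan2(M[1,1],M[0,1])),s["ee_pos"],s["force"])
a0=np.arctan2(-15.3+10.3,689-584.5)
print(np.degrees(a0))
for i in range(0,6):
    pass
th=np.degrees(a0)+np.arange(0,96,5); pt=np.c_[584.5+105*np.cos(np.radians(th)),-10.3+105*np.sin(np.radians(th))]
print(np.round(np.diff(pt,axis=0)/10,2).tolist())
E
```

```text
time_s: 2.7
ee_pos: [684.4, -9.7, 70.9]
ee_rot: [-12.1, 89.9, 165.2]
force: [0.6, 0.0, 0.3]
gripper_width: 45.8
time_s: 3.12
ee_pos: [686.6, -10.9, 73.9]
ee_rot: [178.5, 89.8, -4.4]
force: [0.1, -0.7, 2.3]
gripper_width: 17.5
jaw yaw -92.85873313047802 [686.60555677 -10.88351042  73.87180489] [ 0.13365124 -0.73376378  2.31459548]
-2.739335721918572
[[0.0, 0.92], [-0.08, 0.91], [-0.16, 0.9], [-0.23, 0.89], [-0.31, 0.86], [-0.38, 0.83], [-0.45, 0.8], [-0.52, 0.75], [-0.59, 0.7], [-0.65, 0.65], [-0.7, 0.59], [-0.75, 0.53], [-0.79, 0.46], [-0.83, 0.39], [-0.86, 0.32], [-0.88, 0.24], [-0.9, 0.16], [-0.91, 0.08], [-0.92, 0.0]]
```

```bash
python3 -m creep '[{"translation":[0.15,0.2,0],"delta_rot":[0,0,0.019]},{"translation":[0.1,0.3,0],"delta_rot":[0,0,0.029]},{"translation":[0.0,0.41,0],"delta_rot":[0,0,0.039]},{"translation":[-0.09,0.9,0],"delta_rot":[0,0,0.0873]},{"translation":[-0.16,0.9,0],"delta_rot":[0,0,0.0873]}]'
python3 -m creep '[{"translation":[-0.24,0.89,0],"delta_rot":[0,0,0.0873]},{"translation":[-0.31,0.86,0],"delta_rot":[0,0,0.0873]},{"translation":[-0.38,0.83,0],"delta_rot":[0,0,0.0873]},{"translation":[-0.2,0.38,0],"delta_rot":[0,0,0.04]},{"translation":[0,0,0],"delta_rot":[0,0,0]}]'
python3 - <<'E'
from h import *
p,d=optics.grab_frame("top"); cv2.imwrite("pics/top2.png",cv2.resize(p[150:300,260:420,::-1],None,fx=4,fy=4,interpolation=cv2.INTER_CUBIC))
s=readout.state(); e=s["ee_pos"]; print(e,s["force"],s["torque"],np.hypot(e[0]-584.5,e[1]+10.3),np.degrees(np.arctan2(e[1]+10.3,e[0]-584.5)))
E
```

```text
time_s: 3.53
ee_pos: [683.5, 15.5, 73.7]
ee_rot: [5.0, 89.7, -162.6]
force: [-8.3, -2.4, 8.8]
gripper_width: 17.4
time_s: 3.95
ee_pos: [671.0, 45.1, 73.5]
ee_rot: [-6.5, 89.6, -156.9]
force: [-8.1, -4.6, 8.3]
gripper_width: 17.5
[671.24278708  44.77080848  73.47174977] [-9.44944969 -4.81558419  8.91750413] [-0.9165424   1.68242484  0.05948923] 102.74777397491573 32.41043441091512
```

View pics/top2.png

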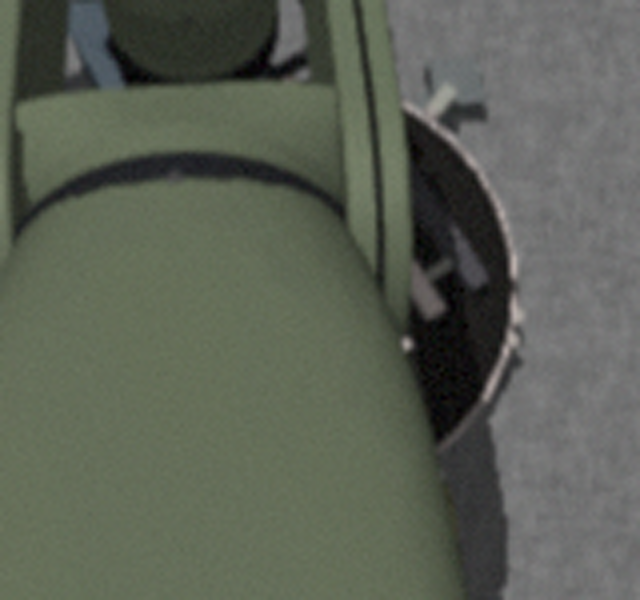

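```bash
python3 -m creep '[{"translation":[-0.15,-0.1,0.15],"delta_rot":[0,0,0.03]},{"translation":[-0.36,0.3,0],"delta_rot":[0,0,0.0573]},{"translation":[-0.59,0.7,0],"delta_rot":[0,0,0.0873]},{"translation":[-0.65,0.65,0],"delta_rot":[0,0,0.0873]},{"translation":[-0.7,0.59,0],"delta_rot":[0,0,0.0873]}]'
python3 -m creep '[{"translation":[-0.75,0.525,0],"delta_rot":[0,0,0.0873]},{"translation":[-0.79,0.46,0],"delta_rot":[0,0,0.0873]},{"translation":[-0.83,0.39,0],"delta_rot":[0,0,0.0873]},{"translation":[-0.86,0.31,0],"delta_rot":[0,0,0.0873]},{"translation":[-0.4,0.12,0],"delta_rot":[0,0,0.04]}]'
python3 - <<'E'
from h import *
s=readout.state(); e=s["ee_pos"]; print(e,s["force"],s["torque"],np.hypot(e[0]-584.5,e[1]+10.3),np.degrees(np.arctan2(e[1]+10.3,e[0]-584.5)))
E
```

```text
time_s: 4.42
ee_pos: [650.7, 68.0, 73.7]
ee_rot: [155.6, 89.8, 25.2]
force: [2.0, 1.5, -4.8]
gripper_width: 17.8
time_s: 4.83
ee_pos: [614.1, 88.0, 73.7]
ee_rot: [162.7, 89.7, 54.6]
force: [3.7, 5.5, -6.5]
gripper_width: 17.8
[614.06496687  87.95550954  73.7199814 ] [ 3.66601075  5.53787626 -6.523567  ] [ 0.94046867 -0.49215433  0.04430715] 102.60717528656465 73.25352105127317
```

```bash
python3 -m creep '[{"translation":[-0.4,0.22,-0.1],"delta_rot":[0,0,0.0436]},{"translation":[-0.45,0.16,0],"delta_rot":[0,0,0.0436]},{"translation":[-0.45,0.08,0],"delta_rot":[0,0,0.0436]}]'
python3 -m creep '[{"translation":[-0.45,0.06,0],"delta_rot":[0,0,0.0436]},{"translation":[-0.45,0.04,0],"delta_rot":[0,0,0.0436]}]'
python3 - <<'E'
from h import *
p,d=optics.grab_frame("top"); cv2.imwrite("pics/top3.png",cv2.resize(p[150:300,260:420,::-1],None,fx=4,fy=4,interpolation=cv2.INTER_CUBIC))
c=optics.camera_params("wrist");p,d=optics.grab_frame("wrist"); cv2.imwrite("pics/w3.png",p[:,:,::-1])
s=readout.state(); e=s["ee_pos"]; print(e,s["force"],s["torque"],np.hypot(e[0]-584.5,e[1]+10.3),np.degrees(np.arctan2(e[1]+10.3,e[0]-584.5)))
E
```

```text
time_s: 5.08
ee_pos: [601.8, 91.0, 73.7]
ee_rot: [125.1, 89.8, 24.4]
force: [0.8, 2.1, 1.5]
gripper_width: 17.8
time_s: 5.25
ee_pos: [592.8, 92.2, 73.6]
ee_rot: [126.8, 89.7, 31.1]
force: [1.1, 2.5, -0.2]
gripper_width: 17.9
[592.05077756  92.22937427  73.62751742] [0.06185878 4.39451807 2.49713874] [0.65524134 0.06713979 0.1123413 ] 102.80703687144592 85.78805495438243
```

View pics/top3.png

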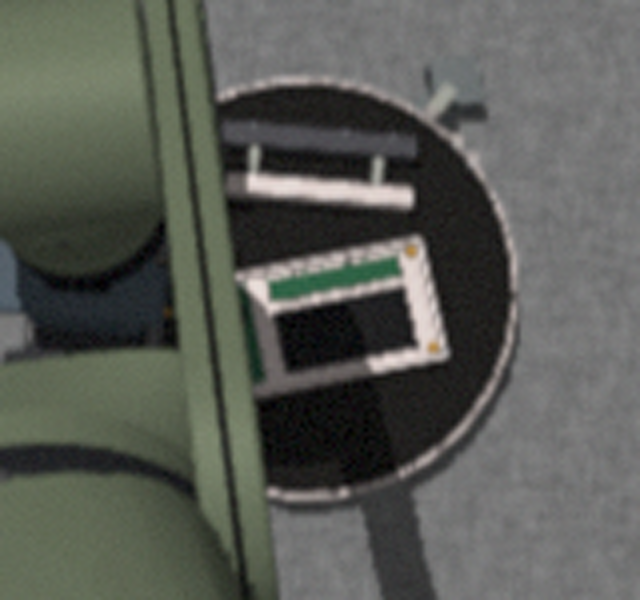

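View pics/w3.png

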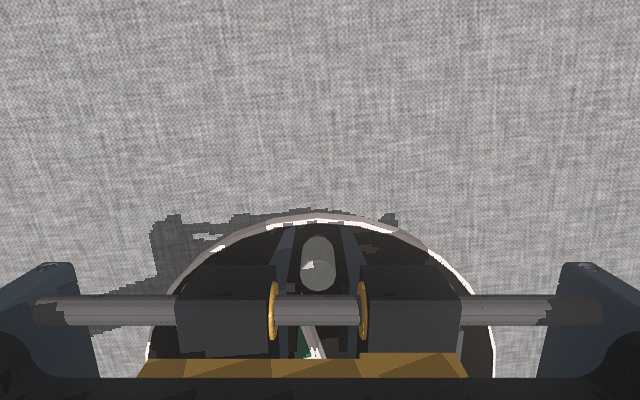

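```bash
for i in 1 ; do python3 -m creep '[{"translation":[-0.4,0.05,0],"delta_rot":[0,0,0.0436]},{"translation":[0,0,0],"delta_rot":[0,0,0]}]'
python3 -m creep '[{"translation":[-0.4,0,0],"delta_rot":[0,0,0.0436]},{"translation":[0,0,0],"delta_rot":[0,0,0]}]'
python3 -m creep '[{"translation":[-0.4,-0.02,0],"delta_rot":[0,0,0.0436]},{"translation":[0,0,0],"delta_rot":[0,0,0]}]'; done
python3 - <<'E'
from h import *
p,d=optics.grab_frame("top"); cv2.imwrite("pics/top4.png",cv2.resize(p[150:300,260:420,::-1],None,fx=4,fy=4,interpolation=cv2.INTER_CUBIC))
s=readout.state(); e=s["ee_pos"]; print(e,s["force"],s["torque"],np.hypot(e[0]-584.5,e[1]+10.3),np.degrees(np.arctan2(e[1]+10.3,e[0]-584.5)))
E
```

```text
time_s: 5.52
ee_pos: [588.2, 92.5, 73.6]
ee_rot: [135.9, 89.8, 42.6]
force: [-0.2, 4.3, 4.5]
gripper_width: 17.6
time_s: 5.68
ee_pos: [584.3, 92.5, 73.6]
ee_rot: [136.5, 89.8, 45.7]
force: [-0.3, 5.1, 4.0]
gripper_width: 17.7
time_s: 5.85
ee_pos: [580.9, 92.4, 73.6]
ee_rot: [122.9, 89.7, 34.6]
force: [1.3, 6.0, 4.9]
gripper_width: 17.7
[580.89741057  92.44547843  73.58252775] [1.29915179 6.33922519 3.57073646] [ 0.84809222 -0.03724405  0.0158979 ] 102.80861825856385 92.00815300740399
```

View pics/top4.png

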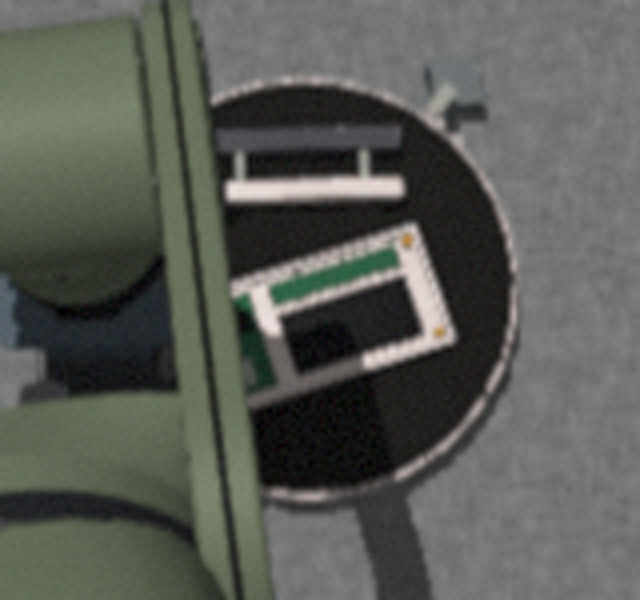

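```bash
python3 -m creep '[{"translation":[-0.37,0.08,-0.1],"delta_rot":[0,0,0.035]},{"translation":[0,0,0],"delta_rot":[0,0,0]}]'
python3 -m creep '[{"translation":[-0.37,-0.03,0],"delta_rot":[0,0,0.035]},{"translation":[0,0,0],"delta_rot":[0,0,0]}]'
python3 -m creep '[{"translation":[-0.37,-0.04,0],"delta_rot":[0,0,0.035]},{"translation":[0,0,0],"delta_rot":[0,0,0]}]'
python3 - <<'E'
from h import *
p,d=optics.grab_frame("top"); cv2.imwrite("pics/top5.png",cv2.resize(p[150:300,260:420,::-1],None,fx=4,fy=4,interpolation=cv2.INTER_CUBIC))
s=readout.state(); e=s["ee_pos"]; print(e,s["force"],s["torque"],np.hypot(e[0]-584.5,e[1]+10.3),np.degrees(np.arctan2(e[1]+10.3,e[0]-584.5)))
E
```

```text
time_s: 6.07
ee_pos: [580.6, 92.2, 73.5]
ee_rot: [90.0, 89.3, 3.7]
force: [5.6, 1.4, 3.0]
gripper_width: 18.0
time_s: 6.23
ee_pos: [580.3, 91.9, 73.6]
ee_rot: [87.7, 88.9, 3.4]
force: [14.3, 0.9, -3.9]
gripper_width: 18.1
time_s: 6.4
ee_pos: [578.7, 91.4, 73.6]
ee_rot: [85.4, 88.7, 3.1]
force: [20.2, 0.5, -8.2]
gripper_width: 21.2
[579.10853006  91.44353877  73.60040112] [19.99017468  1.07047118 -8.99400014] [ 0.06090679 -3.29214368 -0.06587461] 101.88628774237382 93.03331122425284
```

View pics/top5.png

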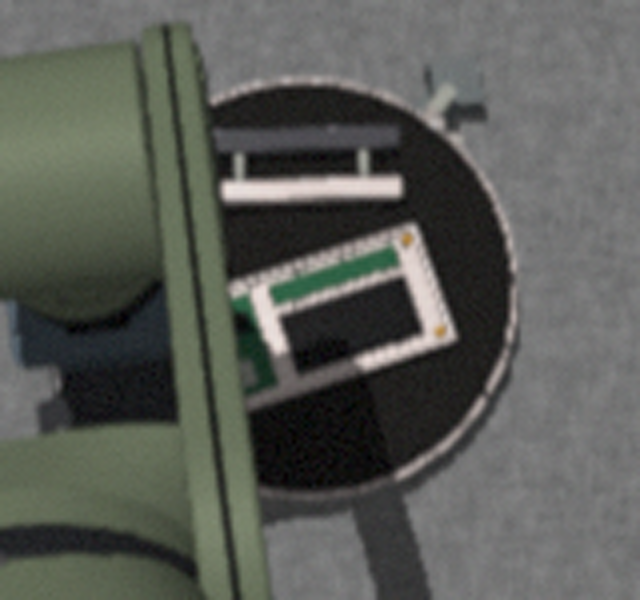

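The knob has stopped at about 92° against 20 N, which is far more than the catch would give. That suggests the end stop. I'll back off, release, and look.

```bash
python3 -m creep '[{"translation":[0.4,0.04,0],"delta_rot":[0,0,-0.035]},{"translation":[0.4,0.04,0],"delta_rot":[0,0,-0.035]},{"translation":[0.3,0.03,0],"delta_rot":[0,0,-0.035]},{"translation":[0,0,0],"delta_rot":[0,0,0]}]'
python3 -m creep '[{"translation":[0,0,0],"delta_rot":[0,0,0]},{"translation":[0,0,0],"delta_rot":[0,0,0]},{"translation":[0,0,0],"delta_rot":[0,0,0]}]' 0
python3 -m creep '[{"translation":[0,0,2],"delta_rot":[0,0,0]},{"translation":[0,0,3],"delta_rot":[0,0,0]},{"translation":[0,0,3],"delta_rot":[0,0,0]},{"translation":[0,1,3],"delta_rot":[0,0,0]},{"translation":[0,2,3],"delta_rot":[0,0,0]}]'
python3 -m creep '[{"translation":[0,4,0],"delta_rot":[0,0,0]},{"translation":[0,4,0],"delta_rot":[0,0,0]},{"translation":[0,4,0],"delta_rot":[0,0,0]},{"translation":[0,4,0],"delta_rot":[0,0,0]}]'
python3 - <<'E'
from h import *
p,d=optics.grab_frame("top"); np.save("top6_p.npy",p);np.save("top6_d.npy",d);cv2.imwrite("pics/top6.png",cv2.resize(p[160:285,275:400,::-1],None,fx=4.8,fy=4.8,interpolation=cv2.INTER_CUBIC))
p,d=optics.grab_frame("scene"); cv2.imwrite("pics/sc6.png",cv2.resize(p[150:260,250:380,::-1],None,fx=5,fy=5,interpolation=cv2.INTER_CUBIC))
E
```

```text
time_s: 6.78
ee_pos: [582.5, 91.9, 73.3]
ee_rot: [83.2, 89.7, -5.2]
force: [1.4, 0.4, 7.7]
gripper_width: 17.8
time_s: 7.03
ee_pos: [579.1, 92.0, 71.1]
ee_rot: [-66.3, 89.9, -154.7]
force: [0.3, -0.7, 0.1]
gripper_width: 34.7
time_s: 7.45
ee_pos: [578.9, 120.8, 212.4]
ee_rot: [-42.7, 89.9, -131.2]
force: [0.3, -0.2, 0.6]
gripper_width: 45.6
time_s: 7.78
ee_pos: [579.0, 283.6, 211.3]
ee_rot: [-33.2, 90.0, -121.6]
force: [0.7, 0.6, -1.0]
gripper_width: 45.6
```

View pics/top6.png

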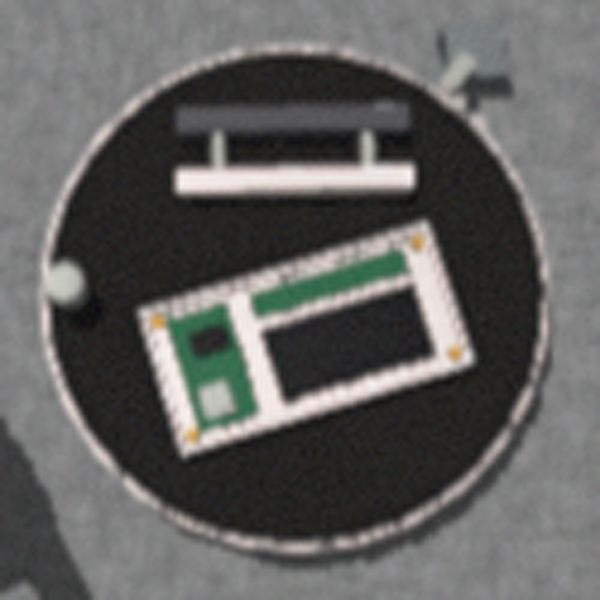

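View pics/sc6.png

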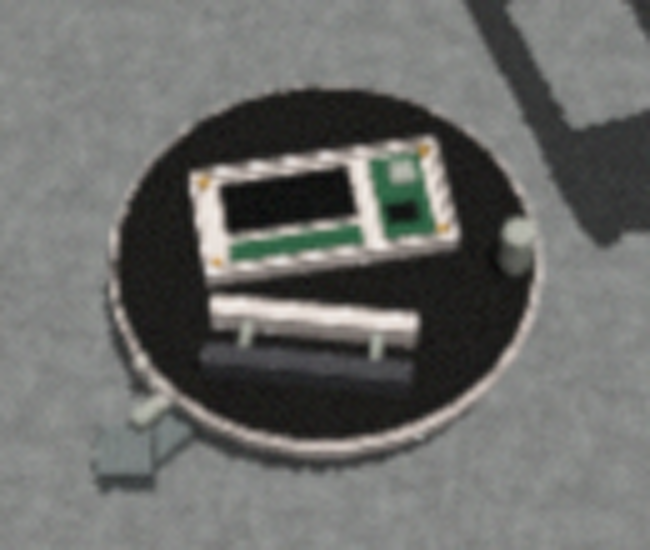

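```bash
python3 - <<'E'
from h import *
c=optics.camera_params("top"); s=readout.state()
def knob(p,d):
    P=cloud(c,d); k=(P[...,2]>81)&(P[...,2]<92)&(d>0)
    k[:,:270]=0;k[:,410:]=0;k[:150]=0;k[300:]=0
    q=P[k][:,:2].astype(np.float32); return cv2.minEnclosingCircle(q)
def bars(p,d):
    P=cloud(c,d); b=((p.min(2)>150)&(P[...,2]>60)&(P[...,2]<68)&(d>0)).astype(np.uint8)
    b[:,:270]=0;b[:,410:]=0;b[:150]=0;b[300:]=0
    n,l,st,ce=cv2.connectedComponentsWithStats(b); i=1+st[1:,4].argmax(); v,u=np.nonzero(l==i)
    q=np.array([ray(c,(a,e),64)[:2] for a,e in zip(u,v)],np.float32); return cv2.minAreaRect(q), cv2.fitLine(q,cv2.DIST_HUBER,0,.01,.01).ravel()
for n in("top","top6"):
    p=np.load(n+"_p.npy");d=np.load(n+"_d.npy")
    k=knob(p,d); print(n,k,np.degrees(np.arctan2(k[0][1]+10.3,k[0][0]-584.5))); r,f=bars(p,d); print(r,f,np.degrees(np.arctan2(f[1],f[0])))
z=lambda u,v:(275+(u+.5)/4.8-.5,160+(v+.5)/4.8-.5)
for nm,u,v in(("ball tip",447,88),("rod base",473,60),("pinA",487,475),("pinB",463,495)):
    w=ray(c,z(u,v),39); print(nm,w,np.hypot(w[0]-584.5,w[1]+10.3),np.degrees(np.arctan2(w[1]+10.3,w[0]-584.5)))
P0=np.load("top_p.npy")[:, :, ::-1]; P6=np.load("top6_p.npy")[:,:,::-1]
a=cv2.resize(P0[245:275,355:390],None,fx=14,fy=14,interpolation=cv2.INTER_CUBIC);b=cv2.resize(P6[160:190,355:390],None,fx=14,fy=14,interpolation=cv2.INTER_CUBIC)
cv2.imwrite("pics/pins.png",np.vstack([a,b])[:,:])
E
```

```text
top ((688.4144287109375, -16.211925506591797), 8.681899070739746) -3.2561756380764715
((581.7061157226562, -60.68235397338867), (8.79663372039795, 108.54014587402344), 88.7009506225586) [ 9.9859256e-01 -5.3036835e-02  5.8152747e+02 -6.0335690e+01] -3.040213
top6 ((582.536376953125, 94.06118774414062), 8.449953079223633) 91.07792984595407
((633.7401123046875, -10.735820770263672), (106.7870864868164, 9.067867279052734), 89.90308380126953) [ 9.5508592e-03 -9.9995440e-01  6.3387708e+02 -1.0567616e+01] -89.45277
ball tip [683.69134118 -85.71132923  39.        ] 124.60253103350628 -37.24431955582678
rod base [697.64137802 -98.66898291  39.        ] 143.5620024965476 -37.99158738760454
pinA [499.17907644 -99.38803887  39.        ] 123.35452430684929 -133.76264241646987
pinB [490.08346843 -88.02822025  39.        ] 122.29537054122378 -140.53714940473068
```

```bash
python3 -c "
import cv2;i=cv2.imread('pics/pins.png');h=i.shape[0]//2
cv2.imwrite('pics/pins2.png',cv2.resize(cv2.hconcat([i[:h],i[h:]]),(790,340)))"
```

```text
(no output)
```

View pics/pins2.png

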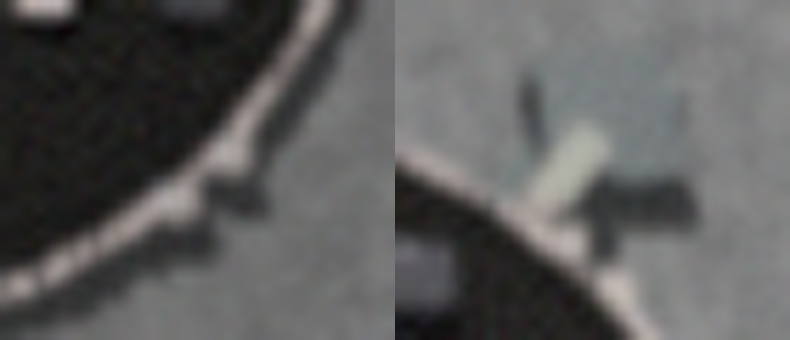

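```bash
python3 - <<'E'
from h import *
c=optics.camera_params("top")
z=lambda u,v:(275+(u+.5)/4.8-.5,160+(v+.5)/4.8-.5)
for n,q in (("L",(137,310)),("TR",(428,219)),("BR",(476,360)),("BL",(184,458))): print(n,ray(c,z(*q),59))
for n,q in (("knob top",(66,283)),): print(n,ray(c,z(*q),85))
d=np.load("top6_d.npy");P=cloud(c,d)
# anything tall around the holder?
k=(P[...,2]>20)&(d>0);k[:,:265]=0;k[:,420:]=0;k[:140]=0;k[310:]=0
r=np.hypot(P[...,0]-584.5,P[...,1]+10.3)
w=P[k&(r>121)]; print(np.round(w[np.argsort(-w[:,2])][:12]))
E
```

```text
L [573.73697027  62.10855215  59.        ]
TR [615.94301277 -72.57506422  59.        ]
BR [550.48367655 -92.93129131  59.        ]
BL [506.44480495  40.36357622  59.        ]
knob top [582.65255127  92.55058978  85.        ]
[[ 687.  -88.   45.]
 [ 694.  -91.   44.]
 [ 692.  -95.   44.]
 [ 682.  -86.   44.]
 [ 687.  -90.   44.]
 [ 687.  -84.   44.]
 [ 685.  -90.   43.]
 [ 668.  -99.   43.]
 [ 668. -102.   43.]
 [ 666. -101.   43.]
 [ 692.  -91.   43.]
 [ 692.  -93.   43.]]
```

```bash
python3 -m creep '[{"translation":[0.3,-4,0],"delta_rot":[0,0,0]},{"translation":[0,-4,0],"delta_rot":[0,0,0]},{"translation":[0,-4,0],"delta_rot":[0,0,0]},{"translation":[0,-4,0],"delta_rot":[0,0,0]},{"translation":[0,-3,0],"delta_rot":[0,0,0]}]'
python3 -m creep '[{"translation":[0,0,-3],"delta_rot":[0,0,0]},{"translation":[0,0,-3],"delta_rot":[0,0,0]},{"translation":[0,0,-3],"delta_rot":[0,0,0]},{"translation":[0,0,-3],"delta_rot":[0,0,0]},{"translation":[0,0,-2],"delta_rot":[0,0,0]}]'
python3 -m creep '[{"translation":[0,0,0],"delta_rot":[0,0,0]},{"translation":[0,0,0],"delta_rot":[0,0,0]},{"translation":[0,0,0],"delta_rot":[0,0,0]},{"translation":[0,0,0],"delta_rot":[0,0,0]}]' -1 30
python3 - <<'E'
from h import *
from scipy.spatial.transform import Rotation as R
s=readout.state();M=R.from_euler('xyz',s["ee_rot"],degrees=True).as_matrix()
print("jaw yaw",np.degrees(np.arctan2(M[1,1],M[0,1])),s["ee_pos"],s["force"],s["gripper_width"],s["qpos"])
E
```

```text
time_s: 8.3
ee_pos: [581.5, 88.6, 211.0]
ee_rot: [-41.3, 89.9, -129.7]
force: [0.7, -0.0, 0.1]
gripper_width: 45.6
time_s: 8.72
ee_pos: [580.3, 90.9, 68.4]
ee_rot: [-76.9, 89.7, -165.2]
force: [-0.5, -0.5, 0.6]
gripper_width: 45.8
time_s: 9.05
ee_pos: [583.7, 92.3, 73.4]
ee_rot: [93.9, 89.8, 5.6]
force: [-0.2, -0.1, 1.1]
gripper_width: 22.0
jaw yaw 1.6911403211933496 [583.74878309  92.31595871  73.35248579] [-0.17734156 -0.09672749  1.07670042] 22.040316890470656 [ 7.87608634e+00  2.73393892e+01  9.96429592e+01 -1.04265883e-02
  5.28122301e+01  6.19120843e+00]
```

```bash
python3 -m creep '[{"translation":[0,0,0],"delta_rot":[0,0,0]},{"translation":[0,0,0],"delta_rot":[0,0,0]}]'
python3 -m creep '[{"translation":[-0.3,-0.02,0],"delta_rot":[0,0,0.025]},{"translation":[0,0,0],"delta_rot":[0,0,0]},{"translation":[0,0,0],"delta_rot":[0,0,0]}]'
python3 -m creep '[{"translation":[-0.3,-0.02,0],"delta_rot":[0,0,0.025]},{"translation":[0,0,0],"delta_rot":[0,0,0]},{"translation":[0,0,0],"delta_rot":[0,0,0]}]'
python3 - <<'E'
from h import *
s=readout.state();print(s["ee_pos"],s["force"],s["torque"],s["gripper_width"])
E
```

```text
time_s: 9.22
ee_pos: [583.5, 92.4, 73.2]
ee_rot: [92.2, 89.8, 3.9]
force: [-0.5, -0.8, 5.0]
gripper_width: 17.1
time_s: 9.47
ee_pos: [581.0, 92.3, 73.2]
ee_rot: [93.0, 89.7, 6.2]
force: [0.7, -0.7, 5.9]
gripper_width: 17.1
time_s: 9.72
ee_pos: [580.5, 92.3, 73.3]
ee_rot: [92.2, 89.4, 6.8]
force: [6.2, 0.4, 1.8]
gripper_width: 17.2
[580.54763173  92.30144211  73.28036659] [6.20683447 0.44666953 1.84256253] [-0.11459635 -0.99810178 -0.25629346] 17.163420003014046
```

```bash
python3 -m creep '[{"translation":[-0.2,-0.02,0],"delta_rot":[0,0,0.01]},{"translation":[0,0,0],"delta_rot":[0,0,0]},{"translation":[0,0,0],"delta_rot":[0,0,0]}]'
python3 -m creep '[{"translation":[-0.2,-0.02,0],"delta_rot":[0,0,0.01]},{"translation":[0,0,0],"delta_rot":[0,0,0]},{"translation":[0,0,0],"delta_rot":[0,0,0]}]'
python3 - <<'E'
from h import *
s=readout.state();print(s["ee_pos"],s["force"],s["torque"],s["gripper_width"])
p,d=optics.grab_frame("wrist"); cv2.imwrite("pics/w7.png",p[:,:,::-1])
p,d=optics.grab_frame("scene"); cv2.imwrite("pics/sc7.png",cv2.resize(p[150:260,250:380,::-1],None,fx=5,fy=5,interpolation=cv2.INTER_CUBIC))
E
```

```text
time_s: 9.97
ee_pos: [580.4, 92.2, 73.3]
ee_rot: [91.1, 89.2, 6.3]
force: [11.9, -0.2, -1.8]
gripper_width: 17.0
time_s: 10.22
ee_pos: [579.6, 92.1, 73.3]
ee_rot: [89.7, 89.0, 5.5]
force: [14.4, -0.0, -3.6]
gripper_width: 17.4
[579.63530214  92.05019316  73.26771557] [14.42592639 -0.03126159 -3.56037715] [-0.13457188 -2.05047976 -0.1236653 ] 17.39634889164843
```

View pics/sc7.png

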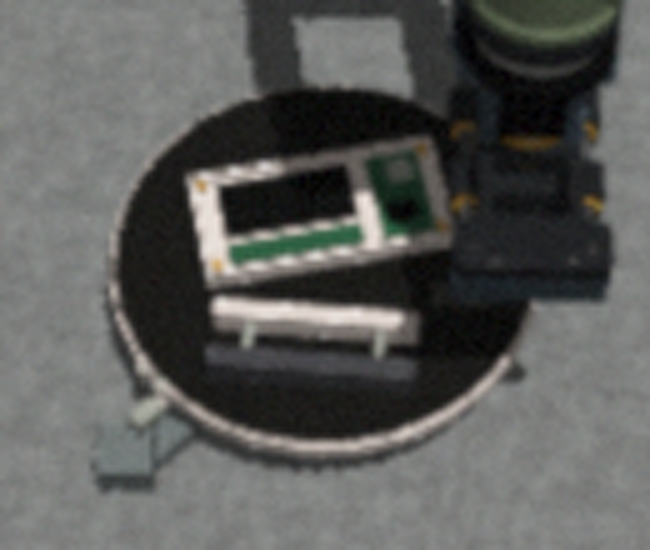

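View pics/w7.png

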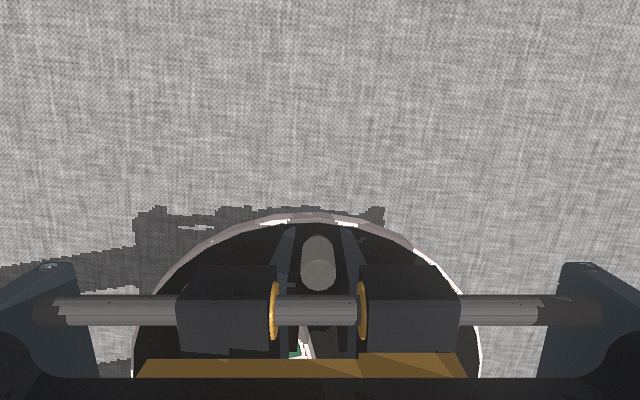

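Still a wall at the same angle, at about 1.5 N m and three times the catch torque. So 92° may be the 1.85 rad stop, with the catch about 16° back. I'll test by moving back in steps and feeling for the centring force.

```bash
Z='{"translation":[0,0,0],"delta_rot":[0,0,0]}'
python3 -m creep '[{"translation":[0.4,0.02,0],"delta_rot":[0,0,-0.03]},{"translation":[0.4,0.05,0],"delta_rot":[0,0,-0.05]},{"translation":[0.3,0.03,0],"delta_rot":[0,0,-0.04]},{"translation":[0,0,0],"delta_rot":[0,0,0]},{"translation":[0,0,0],"delta_rot":[0,0,0]}]'
python3 -m creep '[{"translation":[0.36,0,0],"delta_rot":[0,0,-0.035]},{"translation":[0,0,0],"delta_rot":[0,0,0]}]'
python3 -m creep '[{"translation":[0.36,-0.02,0],"delta_rot":[0,0,-0.035]},{"translation":[0,0,0],"delta_rot":[0,0,0]}]'
python3 -m creep '[{"translation":[0.36,-0.03,0],"delta_rot":[0,0,-0.035]},{"translation":[0,0,0],"delta_rot":[0,0,0]}]'
python3 -m creep '[{"translation":[0.36,-0.04,0],"delta_rot":[0,0,-0.035]},{"translation":[0,0,0],"delta_rot":[0,0,0]}]'
python3 -m creep '[{"translation":[0.36,-0.06,0],"delta_rot":[0,0,-0.035]},{"translation":[0,0,0],"delta_rot":[0,0,0]}]'
```

```text
time_s: 10.73
ee_pos: [585.8, 92.4, 73.2]
ee_rot: [88.1, 89.6, -2.9]
force: [3.5, -0.8, 6.0]
gripper_width: 17.4
time_s: 10.9
ee_pos: [589.5, 92.2, 73.2]
ee_rot: [87.8, 89.6, -5.3]
force: [3.3, -1.9, 6.6]
gripper_width: 17.4
time_s: 11.07
ee_pos: [593.0, 92.0, 73.2]
ee_rot: [88.9, 89.7, -6.2]
force: [2.8, -2.9, 5.8]
gripper_width: 17.3
time_s: 11.23
ee_pos: [596.6, 91.6, 73.2]
ee_rot: [89.7, 89.7, -7.4]
force: [2.2, -1.6, 5.6]
gripper_width: 17.4
time_s: 11.4
ee_pos: [600.1, 91.1, 73.2]
ee_rot: [89.6, 89.7, -9.5]
force: [2.6, -2.5, 6.3]
gripper_width: 17.0
time_s: 11.57
ee_pos: [603.7, 90.4, 73.2]
ee_rot: [90.6, 89.7, -10.5]
force: [2.6, -3.0, 7.1]
gripper_width: 16.9
```

```bash

python3 -m creep '[{"translation":[0,0,0],"delta_rot":[0,0,0]},{"translation":[0,0,0],"delta_rot":[0,0,0]},{"translation":[0,0,0],"delta_rot":[0,0,0]},{"translation":[0,0,0],"delta_rot":[0,0,0]}]' 0
python3 - <<'E'
from h import *
s=readout.state();print(s["ee_pos"],s["force"],s["torque"],s["gripper_width"])
c=optics.camera_params("wrist");p,d=optics.grab_frame("wrist"); cv2.imwrite("pics/w8.png",p[:,:,::-1])
P=cloud(c,d); k=(P[...,2]>81)&(P[...,2]<90)&(d>0); k[:,:200]=0;k[:,440:]=0;k[:200]=0; k&=(np.hypot(P[...,0]-604,P[...,1]-93)<14)
print(cv2.minEnclosingCircle(P[k][:,:2].astype(np.float32)),k.sum())
p,d=optics.grab_frame("top"); np.save("top8_p.npy",p);np.save("top8_d.npy",d);cv2.imwrite("pics/top8.png",cv2.resize(p[160:285,275:400,::-1],None,fx=4.8,fy=4.8,interpolation=cv2.INTER_CUBIC))
E
```

```text
time_s: 11.9
ee_pos: [600.7, 91.1, 71.0]
ee_rot: [-78.1, 89.9, -179.3]
force: [0.4, 0.2, -0.3]
gripper_width: 40.9
[600.7046195   91.12588333  71.01367366] [ 0.4227149   0.19928568 -0.26115656] [-0.0963184   0.01472652 -0.02090278] 40.9442554840456
((603.5853271484375, 93.2499771118164), 8.95799446105957) 989
```

View pics/top8.png

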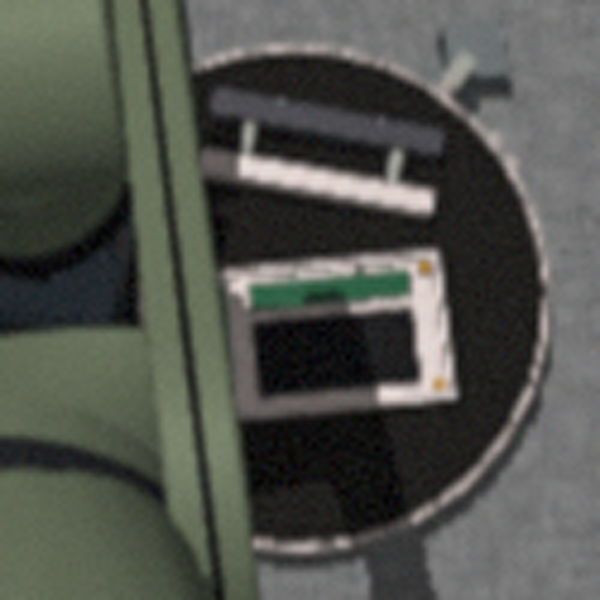

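Released at 79.6°, the disc did not move, so the catch is not there. The rim pins and ball (pins at about -40° and -46°, ball at -37°) put the catch near a knob angle of 97°. I'll now push the knob cleanly from its +x side with closed fingers, without gripping.

```bash

python3 -m creep '[{"translation":[0,0,2.5],"delta_rot":[0,0,0]},{"translation":[0,0,3],"delta_rot":[0,0,0]},{"translation":[1.5,0.2,0],"delta_rot":[0,0,0]},{"translation":[1.5,0,0],"delta_rot":[0,0,0]},{"translation":[0,0,0],"delta_rot":[0,0,0]}]' -1 30
python3 -m creep '[{"translation":[0,0,0],"delta_rot":[0,0,0]},{"translation":[0,0,0],"delta_rot":[0,0,0]},{"translation":[0,0,-2.5],"delta_rot":[0,0,0]},{"translation":[0,0,-3.2],"delta_rot":[0,0,0]},{"translation":[0,0,0],"delta_rot":[0,0,0]}]'
python3 -m creep '[{"translation":[0,0,0],"delta_rot":[0,0,0]}]'
```

```text
time_s: 12.42
ee_pos: [634.0, 93.2, 127.0]
ee_rot: [107.2, 89.8, 6.0]
force: [0.5, -0.4, 0.2]
gripper_width: 15.5
time_s: 12.83
ee_pos: [626.3, 92.5, 63.7]
ee_rot: [-71.3, 89.3, -172.5]
force: [-1.4, -0.4, -1.0]
gripper_width: 0.5
time_s: 12.92
ee_pos: [629.3, 92.8, 67.9]
ee_rot: [-71.5, 89.7, -172.6]
force: [-0.1, 0.0, 1.2]
gripper_width: 0.4
```

```bash

python3 -m creep '[{"translation":[-0.3,0.03,0],"delta_rot":[0,0,0]},{"translation":[-0.4,0.05,0],"delta_rot":[0,0,0.035]},{"translation":[-0.4,0.04,0],"delta_rot":[0,0,0.035]},{"translation":[-0.4,0.03,0],"delta_rot":[0,0,0.035]},{"translation":[-0.4,0.02,0],"delta_rot":[0,0,0.035]}]'
python3 -m creep '[{"translation":[-0.3,0,0],"delta_rot":[0,0,0.03]},{"translation":[-0.3,0,0],"delta_rot":[0,0,0.03]},{"translation":[0,0,0],"delta_rot":[0,0,0]}]'
python3 -m creep '[{"translation":[-0.3,-0.01,0],"delta_rot":[0,0,0.03]},{"translation":[0,0,0],"delta_rot":[0,0,0]}]'
python3 -m creep '[{"translation":[-0.3,-0.01,0],"delta_rot":[0,0,0.03]},{"translation":[0,0,0],"delta_rot":[0,0,0]}]'
python3 -m creep '[{"translation":[-0.3,-0.02,0],"delta_rot":[0,0,0.03]},{"translation":[0,0,0],"delta_rot":[0,0,0]}]'
```

```text
time_s: 13.33
ee_pos: [613.9, 95.2, 72.1]
ee_rot: [103.5, 89.7, 10.5]
force: [0.7, -0.1, -0.5]
gripper_width: 0.7
time_s: 13.58
ee_pos: [607.0, 95.0, 71.8]
ee_rot: [99.1, 89.8, 9.4]
force: [-1.0, 0.2, -0.5]
gripper_width: 0.3
time_s: 13.75
ee_pos: [604.0, 94.8, 71.2]
ee_rot: [96.5, 89.9, 8.5]
force: [-0.1, -0.5, -0.8]
gripper_width: 0.4
time_s: 13.92
ee_pos: [601.1, 94.7, 70.7]
ee_rot: [94.6, 89.9, 8.3]
force: [-0.1, 0.0, 0.1]
gripper_width: 0.2
time_s: 14.08
ee_pos: [600.5, 95.0, 70.8]
ee_rot: [95.3, 89.6, 10.7]
force: [5.1, 2.2, -1.4]
gripper_width: 0.9
```

```bash

cat >> h.py <<'E'
def snap(tag):
    for n in("top","scene"):
        p,d=optics.grab_frame(n); np.save(f"{n}{tag}_p.npy",p);np.save(f"{n}{tag}_d.npy",d)
        r=p[160:285,275:400] if n=="top" else p[150:260,250:375]
        cv2.imwrite(f"pics/{n}{tag}.png",cv2.resize(r[:,:,::-1],None,fx=4.5,fy=4.5,interpolation=cv2.INTER_CUBIC))
    a=cv2.imread(f"pics/top{tag}.png");b=cv2.imread(f"pics/scene{tag}.png"); h=min(len(a),len(b))
    cv2.imwrite(f"pics/both{tag}.png",cv2.resize(cv2.hconcat([a[:h],b[:h]]),None,fx=.7,fy=.7))
E
python3 - <<'E'
from h import *
snap("9")
p,d=optics.grab_frame("wrist"); cv2.imwrite("pics/w9.png",p[:,:,::-1])
E
```

```text
(no output)
```

View pics/both9.png

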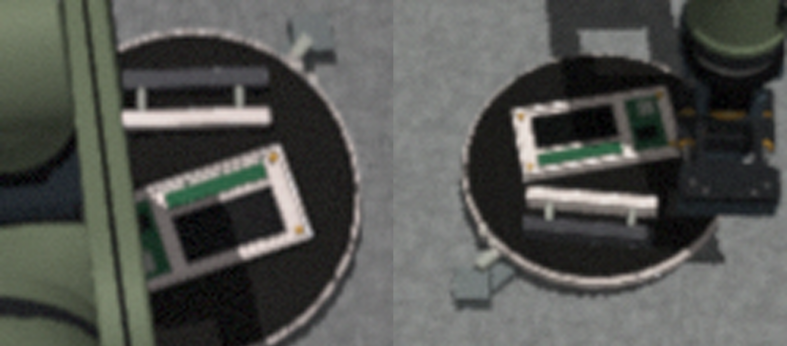

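View pics/w9.png

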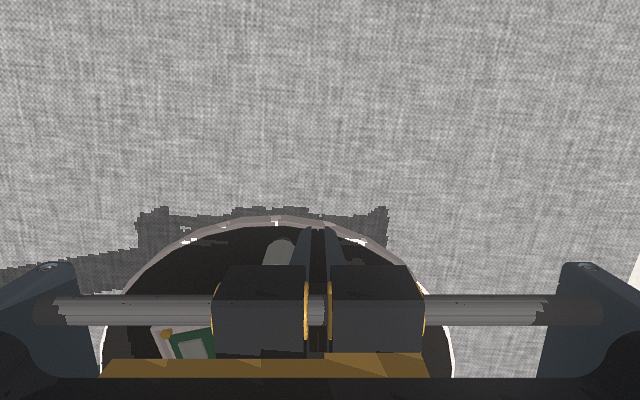

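```bash

python3 -m creep '[{"translation":[-0.2,-0.02,0],"delta_rot":[0,0,0]},{"translation":[0,0,0],"delta_rot":[0,0,0]},{"translation":[0,0,0],"delta_rot":[0,0,0]}]'
python3 -m creep '[{"translation":[-0.2,-0.02,0],"delta_rot":[0,0,0]},{"translation":[0,0,0],"delta_rot":[0,0,0]},{"translation":[0,0,0],"delta_rot":[0,0,0]}]'
python3 -m creep '[{"translation":[-0.2,-0.02,0],"delta_rot":[0,0,0]},{"translation":[0,0,0],"delta_rot":[0,0,0]},{"translation":[0,0,0],"delta_rot":[0,0,0]}]'
python3 - <<'E'
from h import *
snap("10")
c=optics.camera_params("top")
def bar(n):
    p=np.load(n+"_p.npy");d=np.load(n+"_d.npy");P=cloud(c,d); b=((p.min(2)>150)&(P[...,2]>60)&(P[...,2]<68)&(d>0)).astype(np.uint8)
    b[:,:270]=0;b[:,410:]=0;b[:150]=0;b[300:]=0
    nn,l,st,ce=cv2.connectedComponentsWithStats(b); i=1+st[1:,4].argmax(); v,u=np.nonzero(l==i)
    q=np.array([ray(c,(a,e),64)[:2] for a,e in zip(u,v)],np.float32); f=cv2.fitLine(q,cv2.DIST_HUBER,0,.01,.01).ravel(); return len(q),np.degrees(np.arctan2(f[1],f[0]))
for n in("top6","top8","top9","top10"): print(n,bar(n))
E
```

```text
time_s: 14.48
ee_pos: [600.2, 95.0, 70.9]
ee_rot: [94.5, 89.4, 9.8]
force: [8.3, 1.9, -2.3]
gripper_width: 0.4
time_s: 14.73
ee_pos: [599.9, 94.9, 71.0]
ee_rot: [93.7, 89.1, 9.0]
force: [11.4, 3.5, -6.0]
gripper_width: 0.1
time_s: 14.98
ee_pos: [599.8, 94.9, 71.1]
ee_rot: [93.2, 88.9, 8.5]
force: [15.9, 2.7, -7.3]
gripper_width: 0.7
top6 (204, np.float32(-89.45277))
top8 (163, np.float32(78.79977))
top9 (184, np.float32(-87.99188))
top10 (179, np.float32(-88.00521))
```

View pics/top10.png

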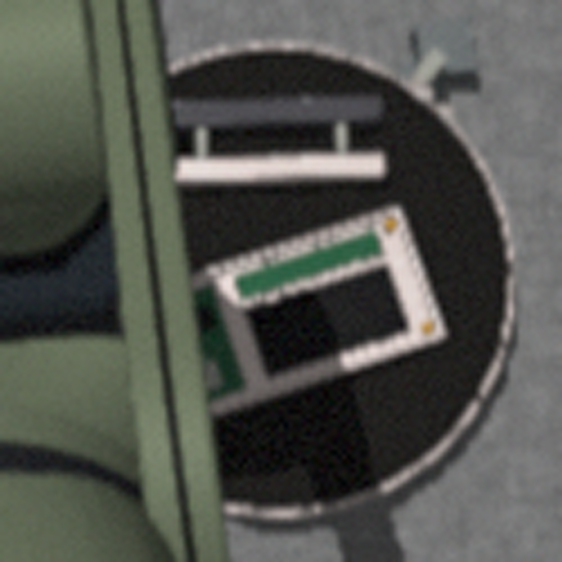

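```bash

python3 -m creep '[{"translation":[0.8,0,0],"delta_rot":[0,0,0]},{"translation":[0.5,0,1],"delta_rot":[0,0,0]},{"translation":[0,0,3],"delta_rot":[0,0,0]},{"translation":[0,0,3],"delta_rot":[0,0,0]},{"translation":[0,0,3],"delta_rot":[0,0,0]}]'
python3 - <<'E'
from h import *
from scipy.spatial.transform import Rotation as R
s=readout.state();c=optics.camera_params("wrist")
M=R.from_euler('xyz',s["ee_rot"],degrees=True).as_matrix()
print(s["ee_pos"],"cam in tool",M.T@(-c["R"].T@c["t"]-s["ee_pos"]),"optical axis tool",M.T@c["R"][2], c["mtx"][0,0], "jaw", np.degrees(np.arctan2(M[1,1],M[0,1])),s["time_s"])
E
```

```text
time_s: 15.5
ee_pos: [604.0, 93.5, 170.5]
ee_rot: [-81.3, 89.9, -166.0]
force: [0.1, 0.7, -0.7]
gripper_width: 0.4
[604.01846007  93.50001668 170.50467436] cam in tool [-155.61493001   -0.4487849   -84.72130161] optical axis tool [9.55259330e-01 5.23467667e-04 2.95769062e-01] 339.7431417671182 jaw 5.338153224118579 15.5
```

```bash

python3 -m creep '[{"translation":[2,-3.5,0],"delta_rot":[0,0,0]},{"translation":[2,-3.5,0],"delta_rot":[0,0,0]},{"translation":[2,-3.5,0],"delta_rot":[0,0,0]},{"translation":[2,-3.5,0],"delta_rot":[0,0,0]},{"translation":[0,-3.5,-1]
,"delta_rot":[0,0,0]}]'
python3 -m creep '[{"translation":[0,-3.5,-1],"delta_rot":[0,0,0]},{"translation":[0,0,-2],"delta_rot":[0,0,0]},{"translation":[0,0,0],"delta_rot":[0,0,0]},{"translation":[0,0,0],"delta_rot":[0,0,0]}]'
python3 - <<'E'
from h import *
c=optics.camera_params("wrist");p,d=optics.grab_frame("wrist"); cv2.imwrite("pics/w11.png",p[:,:,::-1])
np.savez("w11.npz",p=p,d=d,R=c["R"],t=c["t"],mtx=c["mtx"])
snap("11")
u,v=map(int,proj(c,[684,-86,40])); print(u,v)
r=p[max(0,v-70):v+70,max(0,u-90):u+90]; cv2.imwrite("pics/w11z.png",cv2.resize(r[:,:,::-1],None,fx=4.3,fy=4.3,interpolation=cv2.INTER_CUBIC))
E
```

```text
time_s: 15.92
ee_pos: [688.6, -83.4, 161.5]
ee_rot: [76.3, 89.6, -8.3]
force: [0.8, 0.8, -0.6]
gripper_width: 0.5
time_s: 16.25
ee_pos: [683.5, -116.3, 128.6]
ee_rot: [-112.9, 89.8, 162.5]
force: [-0.9, 0.4, -0.2]
gripper_width: 0.5
322 174
```

View pics/w11.png

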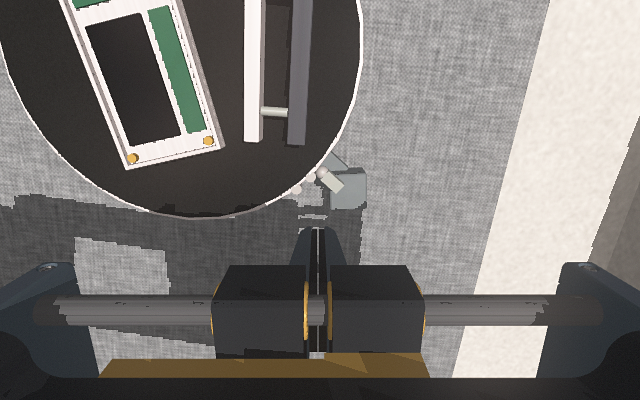

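View pics/w11z.png

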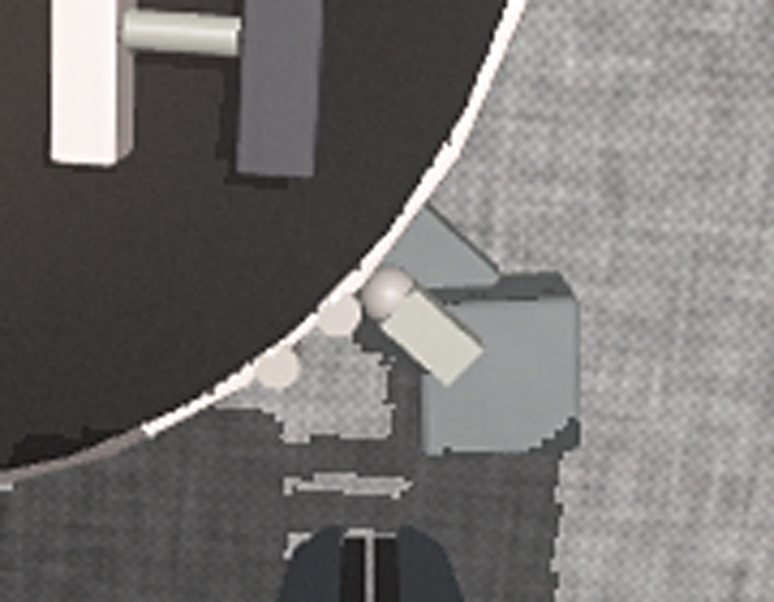

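The close-up shows it clearly. The ball at about (387,292) touches the leading rim pin at about (340,314), and the second pin is behind it at (277,367). The catch is therefore just ahead, with the ball seated between the pins. It needs a firmer push, with the lead limited.

```bash

python3 -m creep '[{"translation":[-1.2,3.5,0.5],"delta_rot":[0,0,0]},{"translation":[-1.2,3.5,0],"delta_rot":[0,0,0]},{"translation":[-1.2,3.5,0],"delta_rot":[0,0,0]},{"translation":[-1.2,3.5,0],"delta_rot":[0,0,0]},{"translation":[-1.2,3.5,0],"delta_rot":[0,0,0]}]'
python3 -m creep '[{"translation":[-1.2,3.4,0],"delta_rot":[0,0,0.03]},{"translation":[0,0,-1.5],"delta_rot":[0,0,0]},{"translation":[0,0,-2],"delta_rot":[0,0,0]},{"translation":[0,0,-2],"delta_rot":[0,0,0]},{"translation":[0,0,-1],"delta_rot":[0,0,0]}]'
python3 -m creep '[{"translation":[0,0,0],"delta_rot":[0,0,0]},{"translation":[0,0,0],"delta_rot":[0,0,0]}]'
```

```text
time_s: 16.82
ee_pos: [624.1, 61.4, 136.2]
ee_rot: [92.1, 89.8, 7.6]
force: [0.3, 0.9, -0.8]
gripper_width: 0.1
time_s: 17.23
ee_pos: [611.6, 94.2, 68.8]
ee_rot: [-90.1, 89.9, -172.8]
force: [-0.7, 0.4, 0.3]
gripper_width: 0.4
time_s: 17.4
ee_pos: [612.8, 93.3, 70.2]
ee_rot: [90.7, 90.0, 7.9]
force: [0.1, 0.1, 0.2]
gripper_width: 0.1
```

```bash

python3 -m creep '[{"translation":[-0.7,0,0],"delta_rot":[0,0,0]},{"translation":[-0.8,0,0],"delta_rot":[0,0,0]},{"translation":[-0.7,0,0],"delta_rot":[0,0,0]},{"translation":[0,0,0],"delta_rot":[0,0,0]}]'
python3 -m creep '[{"translation":[0,0,0],"delta_rot":[0,0,0]},{"translation":[0,0,0],"delta_rot":[0,0,0]}]'
python3 -m creep '[{"translation":[-0.2,0,0],"delta_rot":[0,0,0]},{"translation":[0,0,0],"delta_rot":[0,0,0]}]'
python3 -m creep '[{"translation":[-0.2,0,0],"delta_rot":[0,0,0]},{"translation":[0,0,0],"delta_rot":[0,0,0]}]'
```

```text
time_s: 17.73
ee_pos: [592.7, 92.9, 71.5]
ee_rot: [90.7, 89.6, 7.8]
force: [-1.4, 0.1, -0.5]
gripper_width: 0.7
time_s: 17.9
ee_pos: [589.9, 92.6, 70.2]
ee_rot: [-163.8, 90.0, 113.4]
force: [0.2, -0.6, 0.3]
gripper_width: 0.7
time_s: 18.07
ee_pos: [588.8, 92.6, 69.9]
ee_rot: [83.0, 89.9, 0.1]
force: [1.7, -0.5, 0.3]
gripper_width: 0.2
time_s: 18.23
ee_pos: [588.4, 92.7, 70.1]
ee_rot: [83.5, 89.7, 0.6]
force: [5.9, -0.8, -1.0]
gripper_width: 0.2
```

The momentum carried it over the first pin. I'll back off and check that it is seated.

```bash

python3 -m creep '[{"translation":[0.6,0,0],"delta_rot":[0,0,0]},{"translation":[0.8,0,0.5],"delta_rot":[0,0,0]},{"translation":[0,0,3],"delta_rot":[0,0,0]},{"translation":[0,0,3],"delta_rot":[0,0,0]},{"translation":[1,-2,0],"delta_rot":[0,0,0]}]'
python3 -m creep '[{"translation":[2,-3.5,0],"delta_rot":[0,0,0]},{"translation":[2,-3.5,0],"delta_rot":[0,0,0]},{"translation":[2,-3.5,0],"delta_rot":[0,0,0]},{"translation":[1,-3.5,0],"delta_rot":[0,0,0]},{"translation":[0,-3,0],"delta_rot":[0,0,0]}]'
python3 -m creep '[{"translation":[0.5,-1,0],"delta_rot":[0,0,0]},{"translation":[0,0,0],"delta_rot":[0,0,0]},{"translation":[0,0,0],"delta_rot":[0,0,0]}]'
python3 - <<'E'
from h import *
print(readout.state()["ee_pos"])
c=optics.camera_params("wrist");p,d=optics.grab_frame("wrist"); cv2.imwrite("pics/w12.png",p[:,:,::-1])
np.savez("w12.npz",p=p,d=d,R=c["R"],t=c["t"],mtx=c["mtx"])
snap("12")
u,v=map(int,proj(c,[684,-86,40])); print(u,v)
r=p[max(0,v-70):v+70,max(0,u-90):u+90]; cv2.imwrite("pics/w12z.png",cv2.resize(r[:,:,::-1],None,fx=4.3,fy=4.3,interpolation=cv2.INTER_CUBIC))
E
```

```text
time_s: 18.65
ee_pos: [612.7, 75.6, 140.5]
ee_rot: [103.2, 89.5, 20.4]
force: [0.2, 0.9, 0.8]
gripper_width: 0.4
time_s: 19.07
ee_pos: [682.4, -99.7, 134.1]
ee_rot: [64.2, 90.0, -18.7]
force: [0.5, -0.2, 0.1]
gripper_width: 0.6
time_s: 19.32
ee_pos: [685.4, -106.9, 134.2]
ee_rot: [-149.4, 89.9, 127.7]
force: [-0.8, 0.5, -0.5]
gripper_width: 0.6
[ 685.38196503 -106.89417225  134.1769044 ]
319 184
```

View pics/w12z.png

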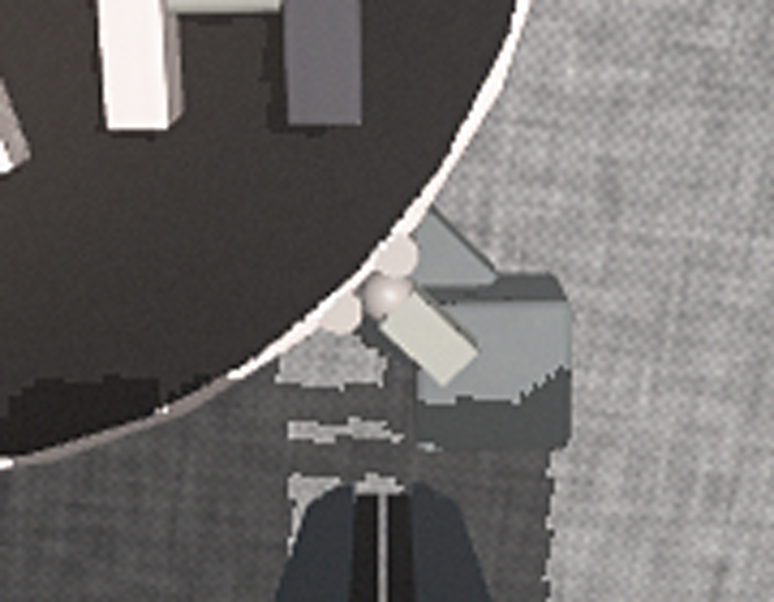

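View pics/top12.png

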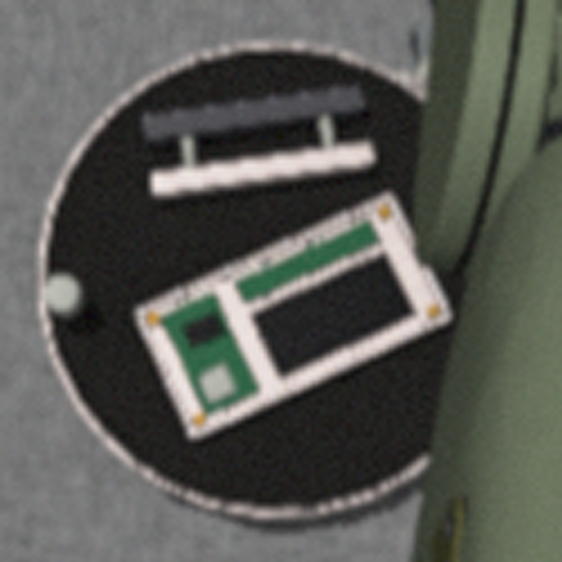

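The ball is seated between the two pins, so the disc is in its catch. Next I'll measure the fence and chassis.

```bash
python3 - <<'E'
from h import *
c=optics.camera_params("top"); p=np.load("top12_p.npy");d=np.load("top12_d.npy");P=cloud(c,d)
b=((p.min(2)>150)&(P[...,2]>60)&(P[...,2]<68)&(d>0)).astype(np.uint8)
b[:,:270]=0;b[:,410:]=0;b[:150]=0;b[300:]=0
nn,l,st,ce=cv2.connectedComponentsWithStats(b); i=1+st[1:,4].argmax(); v,u=np.nonzero(l==i)
q=np.array([ray(c,(a,e),64)[:2] for a,e in zip(u,v)],np.float32)
print(cv2.minAreaRect(q)); f=cv2.fitLine(q,cv2.DIST_HUBER,0,.01,.01).ravel(); print(f,np.degrees(np.arctan2(f[1],f[0])))
z=lambda u,v:(275+(u+.5)/4.5-.5,160+(v+.5)/4.5-.5)
K=ray(c,z(64,290),85); print("knob",K,np.degrees(np.arctan2(K[1]+10.3,K[0]-584.5)))
C=[ray(c,z(*q),59)[:2] for q in((133,312),(393,190),(453,322),(193,440))]
print(np.round(C,1)); C=np.array(C); print("len",np.linalg.norm(C[1]-C[0]),np.linalg.norm(C[2]-C[1]),np.linalg.norm(C[2]-C[3]),"ctr",C.mean(0),"ang",np.degrees(np.arctan2(*(C[0]-C[1])[::-1])),np.degrees(np.arctan2(*(C[3]-C[2])[::-1])))
F=[ray(c,z(*q),64)[:2] for q in((153,197),(377,166),(150,172),(373,142))]; print(np.round(F,1)); 
print(np.degrees(np.arctan2(*(F[0]-F[1])[::-1])))
# wrist
w=np.load("w12.npz"); cw=dict(R=w["R"],t=w["t"],mtx=w["mtx"]); Pw=cloud(cw,w["d"])
g=((w["p"].min(2)>150)&(Pw[...,2]>61)&(Pw[...,2]<68)).astype(np.uint8)
nn,l,st,ce=cv2.connectedComponentsWithStats(g); i=1+st[1:,4].argmax(); qq=Pw[l==i]; f=cv2.fitLine(qq[:,:2].astype(np.float32),cv2.DIST_HUBER,0,.01,.01).ravel(); print("wrist",len(qq),f,np.degrees(np.arctan2(f[1],f[0])),qq.mean(0))
E
```

```text
((633.5044555664062, -3.8267822265625), (9.063638687133789, 108.24443817138672), 8.393331527709961)
[ 1.4624819e-01 -9.8924792e-01  6.3346051e+02 -3.4427991e+00] -81.59043
knob [570.8398696  91.3490752  85.       ] 97.6538495044357
[[563.2  59.8]
 [623.6 -68.7]
 [558.  -96.5]
 [501.3  30.5]]
len 141.9723464343836 71.25318972995268 139.01127165953986 ctr [561.55944529 -18.72452964] ang 115.19083902626375 114.06306914612976
[[619.4  50.1]
 [634.8 -60.5]
 [632.   51.6]
 [646.9 -58.8]]
97.91660508867032
wrist 2193 [ 1.4417246e-01 -9.8955256e-01  6.3437689e+02 -1.2870734e+01] -81.71063 [634.36637619 -12.76921514  62.7260719 ]
```

View pics/w12.png

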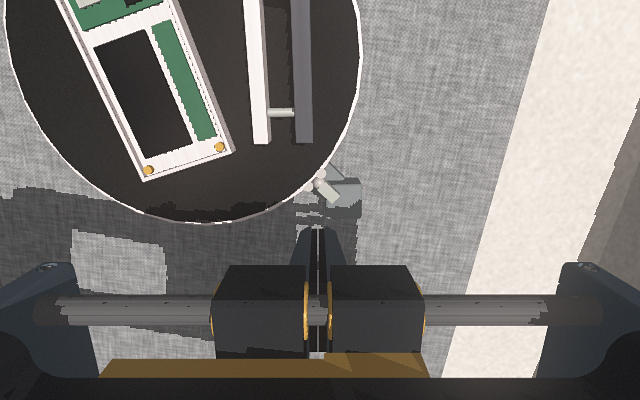

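```bash

python3 -m creep '[{"translation":[-1.6,0.6,0],"delta_rot":[0,0,-0.12]},{"translation":[-1.6,0.6,0],"delta_rot":[0,0,-0.12]},{"translation":[-1.6,0.6,0],"delta_rot":[0,0,-0.12]},{"translation":[-1.6,0.6,0],"delta_rot":[0,0,-0.12]},{"translation":[-1.6,0.6,0],"delta_rot":[0,0,-0.12]}]' 1 20
python3 -m creep '[{"translation":[-1.6,0.6,0],"delta_rot":[0,0,-0.12]},{"translation":[-1.6,0.6,0],"delta_rot":[0,0,-0.12]},{"translation":[-1.6,0.6,0],"delta_rot":[0,0,-0.12]},{"translation":[-1.6,0.6,0],"delta_rot":[0,0,-0.12]},{"translation":[-1.6,0.6,0],"delta_rot":[0,0,-0.12]}]'
python3 -m creep '[{"translation":[-1.6,0.6,0],"delta_rot":[0,0,-0.12]},{"translation":[-1.6,0.6,0],"delta_rot":[0,0,-0.12]},{"translation":[-1.2,0.6,0],"delta_rot":[0,0,-0.06]},{"translation":[0,0,0],"delta_rot":[0,0,0]},{"translation":[0,0,0],"delta_rot":[0,0,0]}]'
cat >> h.py <<'E'
from scipy.spatial.transform import Rotation as _R
def tool(f=8.2,c=(584.5,-10.3)):
    s=readout.state();M=_R.from_euler('xyz',s["ee_rot"],degrees=True).as_matrix()
    a=np.radians(f);n=np.array([np.cos(a),np.sin(a)]);t=np.array([-n[1],n[0]])
    r=s["ee_pos"][:2]-c
    print("t",s["time_s"],"n %.1f t %.1f z %.1f"%(r@n,r@t,s["ee_pos"][2]),"jaw %.1f"%np.degrees(np.arctan2(M[1,1],M[0,1])),"xaxis",M[:,0].round(4),"Fn %.1f Ft %.1f Fz %.1f"%(s["force"][:2]@n,s["force"][:2]@t,s["force"][2]),"w",round(s["gripper_width"],1))
E
python3 -c "
from h import *
tool()"
```

```text
time_s: 19.88
ee_pos: [604.4, -75.3, 134.7]
ee_rot: [-156.8, 90.0, 85.7]
force: [1.2, 0.2, -0.7]
gripper_width: 31.0
time_s: 20.3
ee_pos: [524.3, -45.5, 134.8]
ee_rot: [-152.7, 90.0, 55.5]
force: [-0.2, -0.4, -0.1]
gripper_width: 64.2
time_s: 20.72
ee_pos: [481.4, -28.2, 135.0]
ee_rot: [162.1, 89.9, -6.5]
force: [-0.2, -0.5, 0.4]
gripper_width: 90.5
t 20.7167 n -104.6 t -3.0 z 135.0 jaw -78.6 xaxis [ 1.3e-03 -1.0e-04 -1.0e+00] Fn -0.3 Ft -0.5 Fz 0.4 w 90.5
```

```bash

python3 -m creep '[{"translation":[0,0.1,-1.5],"delta_rot":[0.003,-0.02,-0.056]},{"translation":[0,0,-2],"delta_rot":[0,0,0]},{"translation":[0,0,-1.5],"delta_rot":[0,0,0]},{"translation":[0,0,-1],"delta_rot":[0,0,0]},{"translation":[0,0,-0.5],"delta_rot":[0,0,0]}]'
python3 -m creep '[{"translation":[0,0,-0.4],"delta_rot":[0,0,0]},{"translation":[0,0,-0.3],"delta_rot":[0,0,0]},{"translation":[0,0,0],"delta_rot":[0,0,0]}]'
python3 -c "
from h import *
tool()
snap('13')
p,d=optics.grab_frame('wrist'); cv2.imwrite('pics/w13.png',p[:,:,::-1])"
```

```text
time_s: 21.13
ee_pos: [481.9, -28.1, 68.2]
ee_rot: [179.3, 88.9, 7.4]
force: [-0.4, 0.0, -0.2]
gripper_width: 91.3
time_s: 21.38
ee_pos: [481.9, -28.2, 62.3]
ee_rot: [178.6, 88.8, 6.6]
force: [-0.0, -0.7, 0.1]
gripper_width: 91.3
t 21.3833 n -104.1 t -3.1 z 62.3 jaw -82.0 xaxis [ 0.0202  0.0023 -0.9998] Fn -0.1 Ft -0.7 Fz 0.1 w 91.3
```

View pics/w13.png

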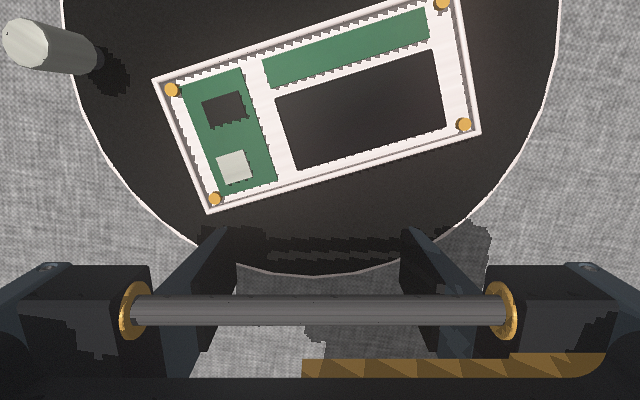

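View pics/both13.png

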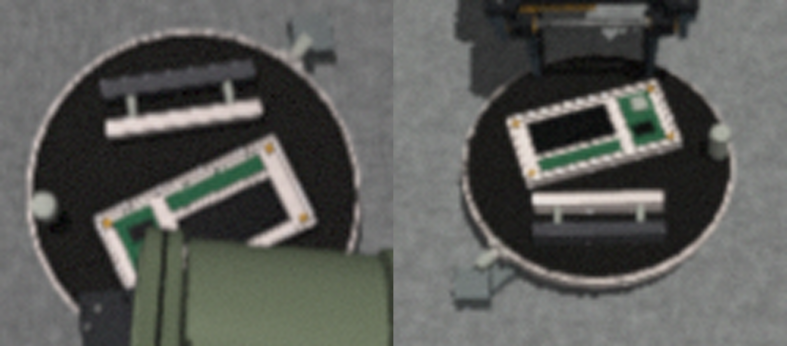

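```bash

python3 -m creep '[{"translation":[0.4,0.06,0],"delta_rot":[0,0,0]},{"translation":[0.4,0.06,0],"delta_rot":[0,0,0]},{"translation":[0.4,0.06,0],"delta_rot":[0,0,0]},{"translation":[0.4,0.06,0],"delta_rot":[0,0,0]},{"translation":[0.4,0.06,0],"delta_rot":[0,0,0]}]'
python3 -m creep '[{"translation":[0.4,0.06,0],"delta_rot":[0,0,0]},{"translation":[0.4,0.06,0],"delta_rot":[0,0,0]},{"translation":[0.4,0.06,0],"delta_rot":[0,0,0]},{"translation":[0.4,0.06,0],"delta_rot":[0,0,0]},{"translation":[0.4,0.06,0],"delta_rot":[0,0,0]}]'
python3 -c "
from h import *
tool()
p,d=optics.grab_frame('wrist'); cv2.imwrite('pics/w14.png',p[:,:,::-1])"
```

```text
time_s: 21.95
ee_pos: [501.8, -25.1, 62.5]
ee_rot: [178.9, 88.9, 6.9]
force: [-0.5, 0.2, 0.4]
gripper_width: 91.5
time_s: 22.37
ee_pos: [521.9, -22.2, 62.4]
ee_rot: [178.8, 88.8, 6.8]
force: [-0.4, 1.0, -1.4]
gripper_width: 91.1
t 22.3667 n -63.7 t -2.8 z 62.4 jaw -82.0 xaxis [ 0.0199  0.0024 -0.9998] Fn -0.2 Ft 1.1 Fz -1.4 w 91.1
```

View pics/w14.png

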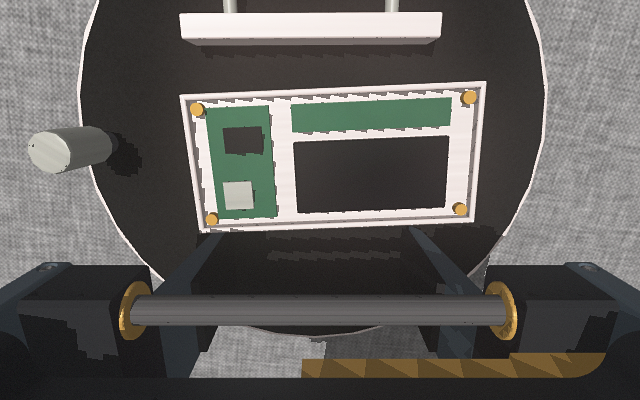

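```bash

python3 -m creep '[{"translation":[0.4,0.06,0],"delta_rot":[0,0,0]},{"translation":[0.4,0.06,0],"delta_rot":[0,0,0]},{"translation":[0.4,0.06,0],"delta_rot":[0,0,0]},{"translation":[0.4,0.06,0],"delta_rot":[0,0,0]},{"translation":[0.3,0.04,0],"delta_rot":[0,0,0]}]'
python3 -m creep '[{"translation":[0.2,0.03,0],"delta_rot":[0,0,0]},{"translation":[0.2,0.03,0],"delta_rot":[0,0,0]},{"translation":[0,0,0],"delta_rot":[0,0,0]}]'
python3 -c "
from h import *
tool()
c=optics.camera_params('wrist');p,d=optics.grab_frame('wrist'); cv2.imwrite('pics/w15.png',p[:,:,::-1]); np.savez('w15.npz',p=p,d=d,R=c['R'],t=c['t'],mtx=c['mtx'])
tool()"
```

```text
time_s: 22.83
ee_pos: [541.0, -19.4, 62.5]
ee_rot: [178.6, 88.8, 6.6]
force: [-0.7, -0.3, -0.5]
gripper_width: 91.2
time_s: 23.08
ee_pos: [544.6, -18.9, 62.4]
ee_rot: [178.5, 88.9, 6.5]
force: [-0.7, -0.1, -0.9]
gripper_width: 91.1
t 23.0833 n -40.8 t -2.8 z 62.4 jaw -82.0 xaxis [ 0.0197  0.0022 -0.9998] Fn -0.7 Ft 0.0 Fz -0.9 w 91.1
t 23.1333 n -40.8 t -2.8 z 62.4 jaw -82.0 xaxis [ 0.02    0.0022 -0.9998] Fn -1.0 Ft -0.6 Fz -0.6 w 91.2
```

View pics/w15.png

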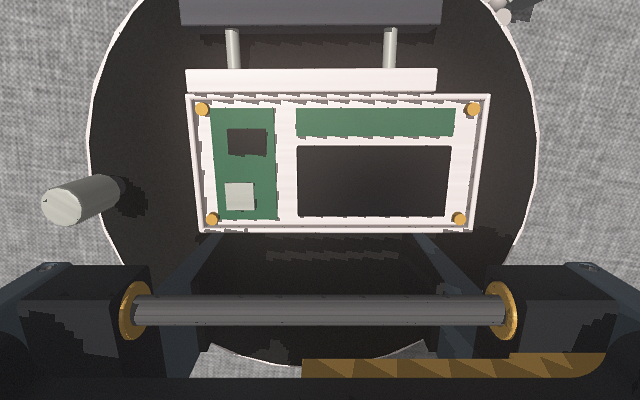

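```bash
cat >> h.py <<'E'
def gap(p,d,c,f=8.2,ctr=(584.5,-10.3)):
    P=cloud(c,d); a=np.radians(f);n=np.array([np.cos(a),np.sin(a)]);t=np.array([-n[1],n[0]])
    N=(P[...,:2]-ctr)@n; T=(P[...,:2]-ctr)@t; Z=P[...,2]; ok=(d>0)&(abs(T)<50)
    fe=ok&(Z>60)&(Z<67)&(N>35)&(N<75)&(p.min(2)>140); g=ok&(Z>70)&(Z<80)&(N>55)&(N<95)
    out={}
    for lo,hi in((-48,-25),(-25,25),(25,48)):
        m=(T>lo)&(T<hi)
        out[(lo,hi)]=[np.round(np.percentile(N[fe&m],[1,50,99]),1) if (fe&m).sum()>20 else None, np.round(np.percentile(N[g&m],[1,50,99]),1) if (g&m).sum()>20 else None]
    ch=(d>0)&(Z>56)&(Z<60.5)&(N>-20)&(N<60)&(p.min(2)>120)
    print(out); print("chassis front N by T",[round(float(np.percentile(N[ch&(abs(T-x)<6)],99)),1) for x in(-45,-20,5,30,50) if (ch&(abs(T-x)<6)).sum()>10],"Z",np.percentile(Z[ch],[5,50,95]).round(1))
E
python3 -c "
from h import *
w=np.load('w15.npz');gap(w['p'],w['d'],dict(R=w['R'],t=w['t'],mtx=w['mtx']))"
python3 -m creep '[{"translation":[0.2,0.03,0],"delta_rot":[0,0,0]},{"translation":[0.2,0.03,0],"delta_rot":[0,0,0]},{"translation":[0.2,0.03,0],"delta_rot":[0,0,0]},{"translation":[0.2,0.03,0],"delta_rot":[0,0,0]},{"translation":[0,0,0],"delta_rot":[0,0,0]}]'
python3 -c "
from h import *
tool()
c=optics.camera_params('wrist');p,d=optics.grab_frame('wrist'); cv2.imwrite('pics/w16.png',p[:,:,::-1]); gap(p,d,c)
tool()"
```

```text
{(-48, -25): [array([45.2, 50.1, 54.7]), None], (-25, 25): [array([45.3, 50. , 54.8]), None], (25, 48): [array([45.1, 50. , 54.6]), None]}
chassis front N by T [44.5, 44.4, 44.5, 59.6, 44.9] Z [56.3 57.5 58.6]
time_s: 23.55
ee_pos: [549.7, -18.1, 62.2]
ee_rot: [178.2, 89.2, 6.2]
force: [-7.6, -3.5, 5.8]
gripper_width: 91.0
t 23.55 n -35.6 t -2.8 z 62.2 jaw -82.0 xaxis [ 0.0134  0.0015 -0.9999] Fn -8.0 Ft -2.4 Fz 5.8 w 91.0
{(-48, -25): [array([49.9, 54.8, 59.4]), None], (-25, 25): [array([50. , 54.9, 59.6]), None], (25, 48): [array([50.2, 54.7, 59.5]), None]}
chassis front N by T [49.2, 49.3, 49.4, 49.0, 49.5] Z [56.3 57.5 58.6]
t 23.6 n -35.6 t -2.8 z 62.2 jaw -82.0 xaxis [ 0.0136  0.0015 -0.9999] Fn -7.7 Ft -1.1 Fz 5.2 w 91.2
```

```bash

python3 -m creep '[{"translation":[0.2,0.03,0],"delta_rot":[0,0,0]},{"translation":[0.2,0.03,0],"delta_rot":[0,0,0]},{"translation":[0.1,0.015,0],"delta_rot":[0,0,0]},{"translation":[0,0,0],"delta_rot":[0,0,0]},{"translation":[0,0,0],"delta_rot":[0,0,0]}]'
python3 -c "
from h import *
tool()
c=optics.camera_params('wrist');p,d=optics.grab_frame('wrist'); cv2.imwrite('pics/w17.png',p[:,:,::-1]); gap(p,d,c)
tool()"
```

```text
time_s: 24.02
ee_pos: [552.2, -17.7, 62.1]
ee_rot: [178.6, 89.5, 6.6]
force: [-13.0, -4.2, 9.2]
gripper_width: 91.3
t 24.0167 n -33.0 t -2.8 z 62.1 jaw -81.9 xaxis [ 0.0085  0.001  -1.    ] Fn -13.4 Ft -2.3 Fz 9.2 w 91.3
{(-48, -25): [array([52.5, 57.4, 62. ]), None], (-25, 25): [array([52.6, 57.2, 62. ]), None], (25, 48): [array([52.3, 57.2, 61.8]), None]}
chassis front N by T [51.7, 51.8, 51.9, 51.6, 52.0] Z [56.3 57.5 58.6]
t 24.0667 n -33.0 t -2.7 z 62.1 jaw -81.9 xaxis [ 0.0085  0.001  -1.    ] Fn -12.3 Ft -2.5 Fz 9.7 w 91.1
```

View pics/w17.png

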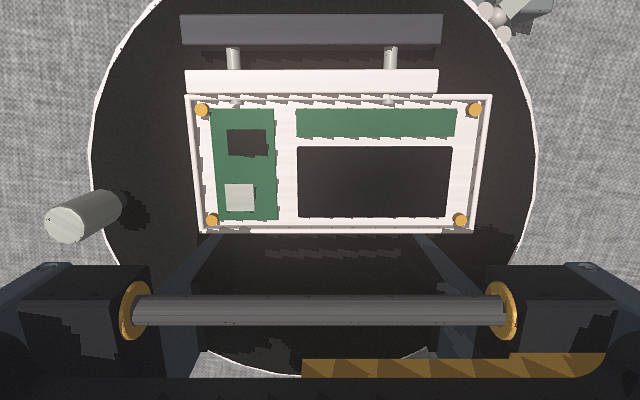

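```bash

python3 -m creep '[{"translation":[0.1,0.015,0.05],"delta_rot":[0,0,0]},{"translation":[0.1,0.015,0.05],"delta_rot":[0,0,0]},{"translation":[0,0,0],"delta_rot":[0,0,0]},{"translation":[0,0,0],"delta_rot":[0,0,0]}]'
python3 -c "
from h import *
tool()
c=optics.camera_params('wrist');p,d=optics.grab_frame('wrist'); cv2.imwrite('pics/w18.png',p[:,:,::-1]); gap(p,d,c)
tool()"
```

```text
time_s: 24.4
ee_pos: [554.1, -17.4, 62.2]
ee_rot: [179.2, 89.5, 7.3]
force: [-10.6, -3.6, 3.4]
gripper_width: 90.9
t 24.4 n -31.1 t -2.7 z 62.2 jaw -81.9 xaxis [ 0.0078  0.001  -1.    ] Fn -11.0 Ft -2.1 Fz 3.4 w 90.9
{(-48, -25): [array([54.4, 59.3, 63.8]), None], (-25, 25): [array([54.5, 59.1, 63.9]), None], (25, 48): [array([54.2, 59.2, 63.7]), None]}
chassis front N by T [53.6, 53.7, 53.8, 53.4, 53.5] Z [56.3 57.5 58.7]
t 24.45 n -31.1 t -2.8 z 62.2 jaw -81.9 xaxis [ 0.0079  0.001  -1.    ] Fn -10.7 Ft -3.1 Fz 2.6 w 91.3
```

Travel is now about 9.15 mm. I'll hold for a second and verify that it is steady, flush and still in the catch.

```bash

python3 -m creep '[{"translation":[0,0,0],"delta_rot":[0,0,0]},{"translation":[0,0,0],"delta_rot":[0,0,0]},{"translation":[0,0,0],"delta_rot":[0,0,0]},{"translation":[0,0,0],"delta_rot":[0,0,0]},{"translation":[0,0,0],"delta_rot":[0,0,0]}]'
python3 -m creep '[{"translation":[0,0,0],"delta_rot":[0,0,0]},{"translation":[0,0,0],"delta_rot":[0,0,0]},{"translation":[0,0,0],"delta_rot":[0,0,0]},{"translation":[0,0,0],"delta_rot":[0,0,0]},{"translation":[0,0,0],"delta_rot":[0,0,0]}]'
python3 -c "
from h import *
tool(); snap('19')
c=optics.camera_params('wrist');p,d=optics.grab_frame('wrist'); cv2.imwrite('pics/w19.png',p[:,:,::-1]); gap(p,d,c)"
```

```text
time_s: 24.87
ee_pos: [554.1, -17.4, 62.2]
ee_rot: [179.2, 89.5, 7.3]
force: [-10.7, -4.2, 3.2]
gripper_width: 91.2
time_s: 25.28
ee_pos: [554.1, -17.4, 62.2]
ee_rot: [179.1, 89.5, 7.2]
force: [-11.3, -4.6, 3.6]
gripper_width: 91.4
t 25.2833 n -31.1 t -2.7 z 62.2 jaw -81.9 xaxis [ 0.0079  0.001  -1.    ] Fn -11.8 Ft -2.9 Fz 3.6 w 91.4
{(-48, -25): [array([54.4, 59.3, 63.9]), None], (-25, 25): [array([54.5, 59.1, 63.9]), None], (25, 48): [array([54.3, 59.1, 63.7]), None]}
chassis front N by T [53.6, 53.7, 53.8, 53.4, 53.5] Z [56.3 57.5 58.7]
```

View pics/w19.png

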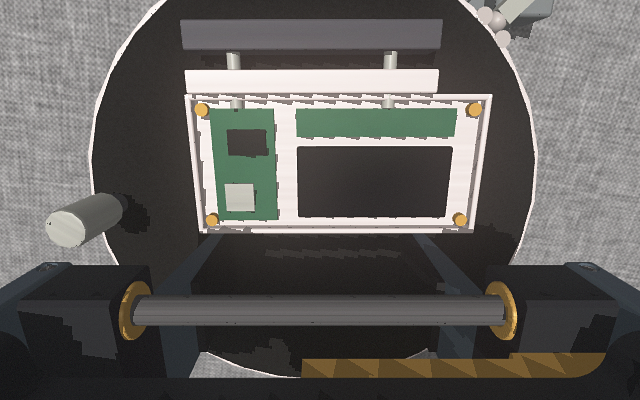

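View pics/both19.png

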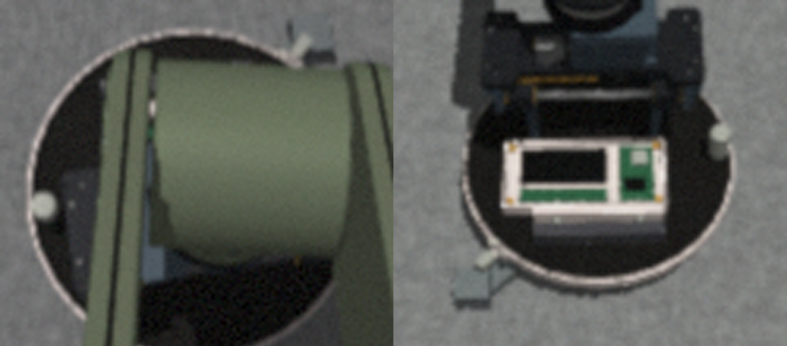

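The wrist view shows the chassis edge square against the fence at row ~95. The guide gap is open (rows 50-70), and the ball is still between the pins at about (495,25). It is holding steady, so I'm handing in.

```bash
python3 -c "
from workcell import env,readout
env.job_done(); print(readout.state()['time_s'])"
```

```text
the job is handed in; nothing more can be done
the job is handed in; nothing more can be done
```

The disc is in its catch, and the arm was still pressing the chassis flush against the fence when I handed in at about 25.4 s.

**Turning:** I turned the disc counter-clockwise by the knob. It jammed against the leading rim pin at about 92°, and slow pushes of up to 20 N at the wrist did not move it. I backed it up to about 80° and released it to rule out an end stop. A push with momentum then carried it over into the catch. In the wrist picture the ball sits between the two pins, with the fence at about 8° in world axes.

**Pressing:** I pushed the chassis square to the fence with the open fingers.

Last checks, after holding for about 1 s:

| Check | Result |
|---|---|
| Fence travel | about 9.1 mm, even along its length to about 0.2 mm and not drifting; well short of the 18 mm end |
| Chassis front edge | parallel to the fence to about 0.4 mm |
| Chassis height | unchanged, so still flat on the disc |
| Ball and pins | ball still between the pins |
| Other objects | the driver, dish, bottle and battery were not touched, but I took no final picture of them |

**Disagreement:** the wrist force along the pressing direction read 11–12 N, not 9 N. I put the extra down to friction under the chassis and an upward force of about 3.5 N on the tool. I set the press by the fence travel, where 9 mm means 9 N.

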